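# Restock the tea-tin rack and close its keeper bar

### The arm

A 6-joint arm with a two-finger parallel gripper is mounted at the origin on the work surface. World frame = base frame: x ahead of the robot, y to its left, z up, the work surface at z = 0. Lengths are in m, angles in degrees, forces in N, time in s.
With the tool pointing down it reaches from about 0.3 to 0.75 m from the base axis. Payload 8.5 kg.
Tool frame: the origin (TCP) lies between the finger pads; the fingertips stand env.finger_overhang ahead of it and the grasp point (between the pads) lies 2 mm behind it (env.finger_overhang is the distance from the TCP to the fingertips, in m); z points along the fingers, y is the line along which they close (so a half turn about z gives the same grasp; the last joint's range is limited). The gripper opens to 85 mm and grips with 20 to 120 N. Pads are 22 mm wide; open, the fingers measure 114 mm over their backs; the gripper's body (76 mm by 85 mm) begins 54 mm behind the grasp point. The pads swing forward as they close: fully open they stand 13 mm farther back than shut.
Start: joints at [60.315, 21.807, 74.336, -0, 83.858, -12.336], TCP at [0.164, 0.525, 0.213] pointing down, gripper open.
Joint ranges: [-178.18, 178.18], [-50.72, 133.34], [12.68, 142.11], [-81.47, 261.47], [9.98, 163.14], [-165.26, 165.26]. Speed limits (degrees/s): [136.94, 136.94, 180, 180, 180, 180].

### API

Orientations are given as a 3x3 rotation matrix whose columns are the frame's x, y, z axes.
In Python, from rig import env gives the robot as it stands. The module is installed in compiled form; this text tells all that it offers.
- The arm moves only by the tool jog_arm, never from a script. Its arguments are lists of equal length, an entry for each row: "hand": the finger opening in m, from 0 to 0.0854; "travel": the shift along the world's x, y, z in m, a list of three; "yaw": the turn about the world's z in rad. A call has exactly 5 rows; each row shifts and turns the commanded pose from where the row before left it; what a row does not reach is not made up. A row lasts 1/8 s, in which the tool goes at most 62.5 mm and 10.7 degrees, less where a joint would pass 70% of its speed; a pose out of reach is approached as far as the arm can. A call is refused whole if a number of a shift passes 0.0625 or a number of a turn 0.188, either way. A call with a gripper value outside its range is refused whole. The fingers move at their own pace and stop on an object; "grip_force" is the grip in N (left out, the last holds). Time passes only in rows, so rows that do not move let the fingers close, or fill a call up. It gives the time, the measured TCP pose, the force, the opening and the grip force at its end, in the units of the state.
- env.observe(): the state, without advancing time (a new reading comes with each control period).
- env.get_image(name): name is "scene" or "top" or "wrist"; returns the picture (480x640x3 uint8, red, green, blue); there is no depth.
- env.calibration(name): a dict with "fx", "fy", "cx", "cy" (pixels), "k1" (the pictures are not rectified: a ray, as slopes to the right and down, at radius r is drawn at 1 + k1 r^2 times it, then the intrinsics apply), "position" and "rotation" of the camera in the world; the wrist camera has in their place "hand_eye" (4x4, takes a point from camera to tool coordinates, whose origin is the TCP and whose axes are the flange's). Camera axes: x right, y down, z forward; pixel columns grow to the right and rows downward; lengths in m; the calibration is good to about 2 mm. A picture is of the moment at which its call begins: read the wrist's pose just before it. calibration takes no time and is no camera call.
- env.close_job(): hands the job in; it is judged then, once.
The state is a dict: "time_s": time; "q": joint angles; "qvel": joint speeds; "joint_efforts": joint torques, N m; "position": TCP position; "tool_rot": TCP orientation; "ft_force": force on the tool from outside, world axes, zero at the start; "wrist_torque": the same for the moment, N m; "grip_width": finger opening in m; "gripper_force": force on a finger pad.
Only numpy, scipy, OpenCV 4.12 (cv2) and the standard library are available. Lean on these libraries where they do the work, as an engineer would, in place of code of your own. Each camera call takes 0.05 s, during which the arm holds its last target. There are 200 camera calls.

### The job

Put the loose tea tins away in the rack: first swing the keeper bar at its front up and over until it clicks fully back, then push every loose tin endways into the row between the standing ones, nudging them apart without toppling any, until it stands upright, roughly straight and fully home against the back board, level with its neighbours. When all are in, swing the bar fully down across the front again; leave the cup and the sugar tin where they are.

Things in the scene. Friction and masses are not known exactly. Their poses are not given: they have to be found in the camera images.
- rack: wooden rack fixed to the counter, open front, no floor (tins stand on the counter). Origin on the counter, mid-row; x points in, away from the open front, y along the row. Cheeks 70 mm tall, inner faces y = +-142 mm, x -50 to +70; back board 60 tall, face at x = +60. Tins lie with their long axis along x; home = centre at x within 12 mm of 0 (front noses at x = -58)
- keeper (a joint): angle of the keeper bar, hinged on the rack's y axis at x = 0, 50 mm up. At angle t the bar is at rack x = -105 cos t, height 50 + 105 sin t mm: 0 = down, level in front of the tins; 2.1 = end stop, leaning back over the row, held by a spring click. An over-centre spring strut on its left arm drives it back down from below 1.75 and snaps it onto the stop from beyond; 2 to 6 N at the bar moves it. Starts at 0
- keeper_bar (a point): middle of the keeper bar on its centre line, the place to pinch it: a round steel bar, 12 mm diameter, 312 mm long along the rack's y, on two arms 105 mm long outside the cheeks
- tinA_mid (a point): bare metal tea tin, hexagonal prism: 116 mm along its x, 38 thick along its y, 75 tall, 0.18 kg; the last 20 mm at each end taper to a blunt nose 16 mm wide. Point: its centre, 37.5 mm up; one of the 2 or 3 loose ones standing on the counter outside the rack (None from the start if absent)
- tinB_mid (a point): bare metal tea tin, hexagonal prism: 116 mm along its x, 38 thick along its y, 75 tall, 0.18 kg; the last 20 mm at each end taper to a blunt nose 16 mm wide. Point: its centre, 37.5 mm up; one of the 2 or 3 loose ones standing on the counter outside the rack (None from the start if absent)
- tinC_mid (a point): bare metal tea tin, hexagonal prism: 116 mm along its x, 38 thick along its y, 75 tall, 0.18 kg; the last 20 mm at each end taper to a blunt nose 16 mm wide. Point: its centre, 37.5 mm up; one of the 2 or 3 loose ones standing on the counter outside the rack (None from the start if absent)
- row1_mid (a point): bare metal tea tin, hexagonal prism: 116 mm along its x, 38 thick along its y, 75 tall, 0.18 kg; the last 20 mm at each end taper to a blunt nose 16 mm wide. Point: its centre, 37.5 mm up; one of the four that stand home in the rack from the start, numbered along the rack's y (-96, -32, 32, 96 mm) with gaps of 20 to 32 mm between them
- row2_mid (a point): bare metal tea tin, hexagonal prism: 116 mm along its x, 38 thick along its y, 75 tall, 0.18 kg; the last 20 mm at each end taper to a blunt nose 16 mm wide. Point: its centre, 37.5 mm up; one of the four that stand home in the rack from the start, numbered along the rack's y (-96, -32, 32, 96 mm) with gaps of 20 to 32 mm between them
- row3_mid (a point): bare metal tea tin, hexagonal prism: 116 mm along its x, 38 thick along its y, 75 tall, 0.18 kg; the last 20 mm at each end taper to a blunt nose 16 mm wide. Point: its centre, 37.5 mm up; one of the four that stand home in the rack from the start, numbered along the rack's y (-96, -32, 32, 96 mm) with gaps of 20 to 32 mm between them
- row4_mid (a point): bare metal tea tin, hexagonal prism: 116 mm along its x, 38 thick along its y, 75 tall, 0.18 kg; the last 20 mm at each end taper to a blunt nose 16 mm wide. Point: its centre, 37.5 mm up; one of the four that stand home in the rack from the start, numbered along the rack's y (-96, -32, 32, 96 mm) with gaps of 20 to 32 mm between them
- cup: blue ceramic cup with a handle, 80 mm across and 75 mm tall, on a cork coaster; origin under its centre. A bystander: leave it alone
- sugar_tin: square steel sugar tin with a brass latch, 88 mm square and 102 mm tall; origin under its centre. A bystander: leave it alone
There are look-alikes about, which are no part of the job. What is shaped like the part that bears row4_mid but black or red is not meant.

How it is judged (in metres and radians):
On the way, in this order (a step that is already met when the one before it is completed fails the run):
1. the keeper bar is swung up and over and clicked into its end detent (value of joint keeper above 2.03 rad), for 0.2 s.
2. with the bar back, every loose tin stands home in the rack (value of joint keeper above 1.8 rad and x of tinA_mid in the frame of rack between -0.012 and 0.012 m and y of tinA_mid in the frame of rack between -0.142 and 0.142 m and angle between each of tinA_mid, tinB_mid, tinC_mid's own z axis and vertical below 0.12 rad and angle between the x axis of each of tinA_mid, tinB_mid, tinC_mid and the x axis of rack, either way round below 0.45 rad and x of tinB_mid in the frame of rack between -0.012 and 0.012 m and y of tinB_mid in the frame of rack between -0.142 and 0.142 m and x of tinC_mid in the frame of rack between -0.012 and 0.012 m and y of tinC_mid in the frame of rack between -0.142 and 0.142 m), for 0.2 s.
At the end, for the whole second after the job is handed in: Every tin, loose or from the row, stands upright (within 0.12 rad) and at rest between the cheeks, in line with the rack within 0.45 rad, its centre within 12 mm of the home depth, and the keeper bar is down (below 0.12 rad) (x of tinA_mid in the frame of rack between -0.012 and 0.012 m and y of tinA_mid in the frame of rack between -0.142 and 0.142 m and angle between each of tinA_mid, tinB_mid, tinC_mid, row1_mid, row2_mid, row3_mid, row4_mid's own z axis and vertical below 0.12 rad and angle between the x axis of each of tinA_mid, tinB_mid, tinC_mid, row1_mid, row2_mid, row3_mid, row4_mid and the x axis of rack, either way round below 0.45 rad and x of tinB_mid in the frame of rack between -0.012 and 0.012 m and y of tinB_mid in the frame of rack between -0.142 and 0.142 m and x of tinC_mid in the frame of rack between -0.012 and 0.012 m and y of tinC_mid in the frame of rack between -0.142 and 0.142 m and x of row1_mid in the frame of rack between -0.012 and 0.012 m and y of row1_mid in the frame of rack between -0.142 and 0.142 m and x of row2_mid in the frame of rack between -0.012 and 0.012 m and y of row2_mid in the frame of rack between -0.142 and 0.142 m and x of row3_mid in the frame of rack between -0.012 and 0.012 m and y of row3_mid in the frame of rack between -0.142 and 0.142 m and x of row4_mid in the frame of rack between -0.012 and 0.012 m and y of row4_mid in the frame of rack between -0.142 and 0.142 m and value of joint keeper below 0.12 rad and linear speed of each of tinA, tinB, tinC, row1, row2, row3, row4 below 0.02 m/s); the robot touches nothing.
It fails at once if a tin of the standing row is toppled (tilted more than 0.6 rad) (angle between any of row1_mid, row2_mid, row3_mid, row4_mid's own z axis and vertical above 0.6 rad).
It fails at once if the cup or the sugar tin is moved more than 40 mm (distance of any of cup, sugar_tin from where it was at the start of the episode above 0.04 m).
Of tinA, tinB, tinC only 2 to 3 are there at a start; the rules pass over those that are not, and their reading is None.
At some moment in a run one of tinA, tinB, tinC may be knocked a few centimetres aside while the robot is not near it.
Once in a run the grip may slacken for a moment while it holds something.
It also fails if it takes over 210 s, if anything falls off the work surface, if the arm or the gripper's body presses on something with over 40 N, if the wrist force passes 120 N, or if a joint passes its speed limit or range.

## Working session

There is one attempt and no reset: what is moved stays moved. The work goes in short steps, Python scripts to look and compute and a tool call to move; the robot and the scene stay as the last step left them, time stands still between calls to the robot, and variables do not carry over. Pictures are saved under pics/ and viewed, at most 16 in all, crops included, and the job is handed in when it is done.

Besides the shell and the picture viewer there is one more tool, called after "Request:" as a command line: name --pt "numbers of a row" for each row, then --argument value for the rest. jog_arm: Moves the arm, as the interface text tells. Its arguments: {"type":"object","properties":{"hand":{"type":"array"},"travel":{"type":"array"},"yaw":{"type":"array"},"grip_force":{"type":"number"}},"required":["hand","travel","yaw"]}

```bash
mkdir -p pics
python3 - <<'E'
from rig import env
import cv2
for n in ("scene","top"):
    cv2.imwrite(f"pics/{n}0.png",env.get_image(n)[:,:,::-1]); print(n,env.calibration(n))
print(env.finger_overhang,env.calibration("wrist")); print(env.observe())
E
```

```text
scene {'fx': 446.812607097348, 'fy': 446.812607097348, 'cx': 317.0568222392844, 'cy': 240.2953853946663, 'k1': -0.043600720566980736, 'position': array([0.9425074 , 0.45511034, 0.72334108]), 'rotation': array([[-0.76331144,  0.45056703, -0.46297407],
       [ 0.64602968,  0.53110094, -0.54824944],
       [-0.00113716, -0.71758006, -0.6964751 ]])}
top {'fx': 604.349596891861, 'fy': 604.349596891861, 'cx': 301.02093651601774, 'cy': 239.37544757775905, 'k1': 0.07194098770943168, 'position': array([ 0.23190912, -0.06057046,  1.58382141]), 'rotation': array([[ 0.0207771 , -0.98348404,  0.17979837],
       [-0.99977495, -0.01966737,  0.00795269],
       [-0.00428519, -0.17992314, -0.98367134]])}
0.017 {'fx': 430.82950916052323, 'fy': 430.82950916052323, 'cx': 325.5372772255958, 'cy': 234.2306751287633, 'k1': -0.026787981344898452, 'hand_eye': array([[ 9.61216254e-04, -9.63561822e-01, -2.67484002e-01,
         6.77542044e-02],
       [ 9.99999524e-01,  8.82037535e-04,  4.16167329e-04,
         6.21811164e-04],
       [-1.65072020e-04, -2.67484275e-01,  9.63562211e-01,
        -1.60998390e-0
[... 195 characters left out ...]
8.38588870e+01, -1.23347352e+01]), 'qvel': array([-0.0391686 , -0.10142558,  0.00563507, -0.05938861,  0.02130213,
       -0.05254198]), 'joint_efforts': array([ 5.36787120e-03, -4.49224341e+01, -2.31656492e+01, -9.80196933e-05,
        3.68158813e-03, -5.86433566e-05]), 'position': array([0.16388288, 0.52473324, 0.21278658]), 'tool_rot': array([[-9.54494968e-01,  2.98226355e-01, -6.30000915e-04],
       [ 2.98226901e-01,  9.54494347e-01, -1.12145512e-03],
       [ 2.66884840e-04, -1.25830649e-03, -9.99999173e-01]]), 'ft_force': array([ 0.87951243, -0.12910708,  0.60664871]), 'wrist_torque': array([0.04281774, 0.07055994, 0.00228016]), 'gripper_force': 0.0, 'grip_width': 0.08538037048018163}
```

View pics/top0.png

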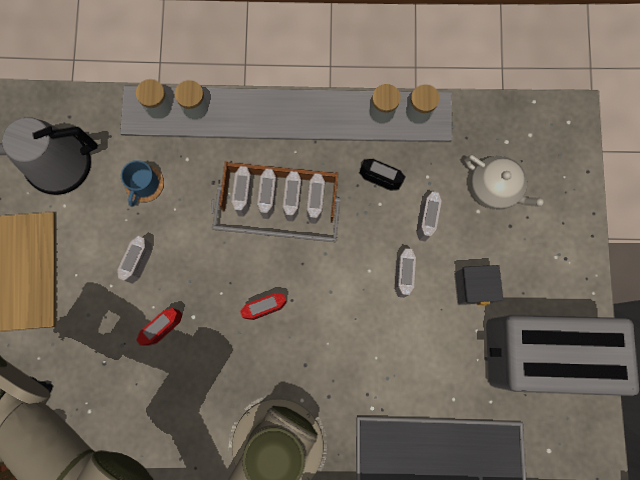

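View pics/scene0.png

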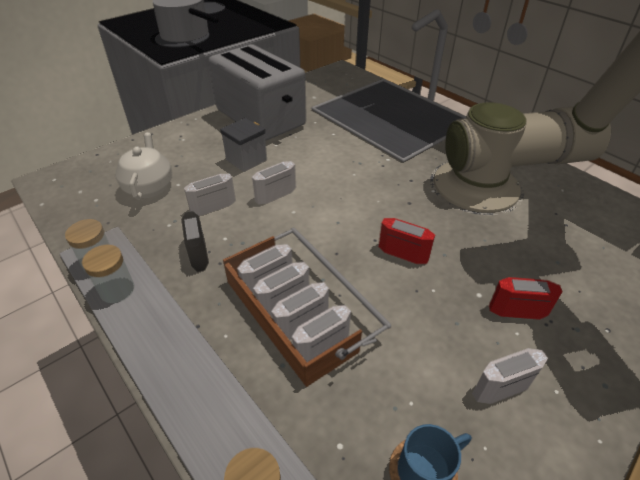

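The top view shows four row tins at about (240..316, 190) and three loose silver tins at (132,258), (406,271) and (430,214). The bar is in front of the rack at y≈232. The black tin at (382,173) and the red ones at (160,326) and (264,305) are look-alikes. The cup is at (140,180) and the sugar tin at (482,284).

```bash
cat > h.py <<'E'
from rig import env
import cv2, numpy as np
def cam(n):
    c=env.calibration(n)
    if n=="wrist":
        s=env.observe(); H=c["hand_eye"]; R=np.array(s["tool_rot"])
        return c, R@H[:3,:3], np.array(s["position"])+R@H[:3,3]
    return c, np.array(c["rotation"]), np.array(c["position"])
def ray(cm,px):
    c,R,p=cm
    d=(np.atleast_2d(px)-[c["cx"],c["cy"]])/[c["fx"],c["fy"]]; u=d.copy()
    for _ in range(20): u=d/(1+c["k1"]*(u**2).sum(1,keepdims=True))
    return p, np.c_[u,np.ones(len(u))]@R.T
def plane(cm,px,z):
    p,d=ray(cm,px); return p+d*((z-p[2])/d[:,2])[:,None]
def proj(cm,P):
    c,R,p=cm; q=(np.atleast_2d(P)-p)@R; u=q[:,:2]/q[:,2:]
    return u*(1+c["k1"]*(u**2).sum(1,keepdims=True))*[c["fx"],c["fy"]]+[c["cx"],c["cy"]]
def save(n,im): cv2.imwrite(f"pics/{n}.png",im[:,:,::-1])
def blobs(im,thr=165,amin=80,amax=3000):
    hsv=cv2.cvtColor(im,cv2.COLOR_RGB2HSV)
    m=((hsv[...,2]>thr)&(hsv[...,1]<40)).astype(np.uint8)
    cs,_=cv2.findContours(m,cv2.RETR_EXTERNAL,cv2.CHAIN_APPROX_NONE)
    return [k for k in cs if amin<cv2.contourArea(k)<amax]
def tins(cm,im,z=0.075,**k):
    o=[]
    for b in blobs(im,**k):
        P=plane(cm,b[:,0,:].astype(float),z)[:,:2].astype(np.float32)
        (c,wh,a)=cv2.minAreaRect(P)
        if wh[0]<wh[1]: wh=wh[::-1]; a+=90
        a=(a+90)%180-90
        o.append((np.round(c,4),np.round(wh,3),round(float(a),1),b[:,0].mean(0).astype(int)))
    return o
E
python3 - <<'E'
from h import *
im=env.get_image("top"); cm=cam("top")
for t in tins(cm,im): print(t)
v=im[140:250,200:350]; save("topc",cv2.resize(v,None,fx=5,fy=5))
save("topd",cv2.resize(im[190:310,380:460],None,fx=5,fy=5))
E
```

```text
(array([ 0.4328, -0.3156]), array([0.113, 0.036]), -4.3, array([407, 270]))
(array([ 0.5818, -0.3785]), array([0.112, 0.036]), -10.8, array([431, 213]))
(array([ 0.6729, -0.5627]), array([0.089, 0.088]), 43.1, array([503, 180]))
```

View pics/topc.png

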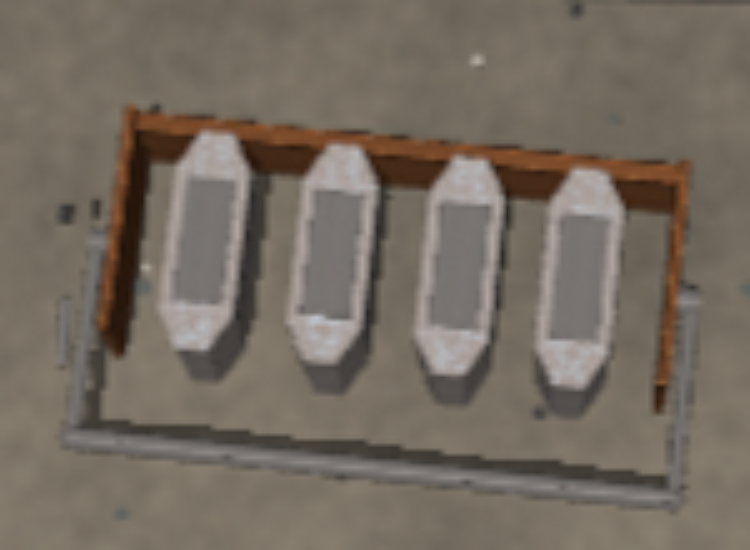

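Crop: bar centre line runs from about (68,437) to (675,494). The tin noses, back to front, run from (216,133) to (186,348) on the left tin and from (590,170) to (568,387) on the right one.

Run:
```python
from h import *
im=env.get_image("top"); cm=cam("top")
f=lambda l,z:plane(cm,np.array(l,float)/5+[200,140],z)[:,:2].round(4)
b=f([(68,437),(675,494)],.05);print("bar",b,b.mean(0),np.degrees(np.arctan2(*(b[0]-b[1])[::-1]))-90)
for back,fr in [((216,133),(186,348)),((343,145),(316,363)),((470,157),(444,375)),((592,170),(568,387))]:
    P=f([back,fr],.075);d=P[0]-P[1];print(P.mean(0),np.linalg.norm(d),np.degrees(np.arctan2(d[1],d[0])))
print("back board corners top", f([(133,115),(688,170)],.06))
for t in tins(cm,im,thr=140): print(t)
```

```text
bar [[ 0.5392  0.1786]
 [ 0.5155 -0.1358]] [0.52735 0.0214 ] -4.3108990039902295
[0.63915 0.111  ] 0.11504646887236483 -5.586705206733481
[0.63335 0.04465] 0.11635677891725947 -5.078517902826482
[ 0.6283  -0.02115] 0.11629329301382778 -5.279179317761907
[ 0.62295 -0.0845 ] 0.11556889719989542 -5.16300936865224
back board corners top [[ 0.7099  0.1509]
 [ 0.6859 -0.1401]]
(array([ 0.432 , -0.3158]), array([0.115, 0.038]), -3.5, array([407, 271]))
(array([0.4528, 0.3791]), array([0.116, 0.039]), -20.8, array([130, 257]))
(array([ 0.582 , -0.3786]), array([0.116, 0.038]), -11.0, array([431, 213]))
(array([ 0.624, -0.083]), array([0.115, 0.039]), -5.1, array([315, 195]))
(array([ 0.6297, -0.0204]), array([0.115, 0.038]), -5.4, array([291, 192]))
(array([0.6345, 0.0454]), array([0.115, 0.038]), -4.6, array([265, 190]))
(array([0.6395, 0.1115]), array([0.114, 0.038]), -5.1, array([240, 188]))
(array([ 0.6645, -0.5601]), array([0.128, 0.101]), -13.8, array([501, 183]))
```

Request:
jog_arm --hand '[0.05,0.05,0.05,0.05,0.05]' --pt "0.0242 -0.0335 0" --pt "0.0242 -0.0335 0" --pt "0.0242 -0.0335 0" --pt "0.0242 -0.0335 0" --pt "0.0242 -0.0335 0" --yaw '[-0.0904,-0.0904,-0.0904,-0.0904,-0.0904]' --grip_force 40

```text
time_s: 0.82
position: [0.2856, 0.3563, 0.2133]
tool_rot: [[-0.726, 0.687, -0.0], [0.687, 0.726, -0.0], [0.0, -0.0, -1.0]]
ft_force: [0.3, 1.0, 0.8]
grip_width: 0.05
gripper_force: 0.0
```

Request:
jog_arm --hand '[0.05,0.05,0.05,0.05,0.05]' --pt "0.0242 -0.0335 0" --pt "0.0242 -0.0335 0" --pt "0.0242 -0.0335 0" --pt "0.0242 -0.0335 0" --pt "0.0242 -0.0335 0" --yaw '[-0.0904,-0.0904,-0.0904,-0.0904,-0.0904]'

```text
time_s: 1.45
position: [0.4066, 0.1887, 0.2133]
tool_rot: [[-0.353, 0.936, -0.0], [0.936, 0.353, 0.0], [0.0, -0.0, -1.0]]
ft_force: [0.4, 0.6, 0.3]
grip_width: 0.0498
gripper_force: 0.0
```

Request:
jog_arm --hand '[0.05,0.05,0.05,0.05,0.05]' --pt "0.0242 -0.0335 0" --pt "0.0242 -0.0335 0" --pt "0.0242 -0.0335 0" --pt "0.0242 -0.0335 0" --pt "0.0242 -0.0335 0" --yaw '[-0.0904,-0.0904,-0.0904,-0.0904,-0.0904]'

```text
time_s: 2.08
position: [0.5276, 0.0212, 0.2132]
tool_rot: [[0.091, 0.996, -0.0], [0.996, -0.091, 0.0], [0.0, -0.0, -1.0]]
ft_force: [0.4, -0.0, -0.9]
grip_width: 0.0498
gripper_force: 0.0
```

Request:
jog_arm --hand '[0.05,0.05,0.05,0.05,0.05]' --pt "0 0 -0.02" --pt "0 0 -0.02" --pt "0 0 -0.02" --pt "0 0 0" --pt "0 0 0" --yaw '[0,0,0,0,0]'

```text
time_s: 2.7
position: [0.5274, 0.0224, 0.1541]
tool_rot: [[0.088, 0.996, 0.001], [0.996, -0.088, -0.0], [-0.0, 0.001, -1.0]]
ft_force: [0.3, -0.2, -0.0]
grip_width: 0.0501
gripper_force: 0.0
```

Run:
```python
from h import *
s=env.observe();print(s["position"],s["tool_rot"][:2,:2],s["q"])
cm=cam("wrist");im=env.get_image("wrist");save("w1",im)
print(proj(cm,[[.5274,.0226,.05],[.5274+.003,.0226+.04,.05]]))
```

```text
[0.52735012 0.02242951 0.15406498] [[ 0.08782892  0.99613506]
 [ 0.99613557 -0.08782878]] [-1.04272249e+01  2.25554412e+01  8.36020642e+01  5.07222009e-04
  7.37839153e+01 -5.38865043e+00]
[[325.16981151 226.05794071]
 [324.35897377 162.43608916]]
```

View pics/w1.png

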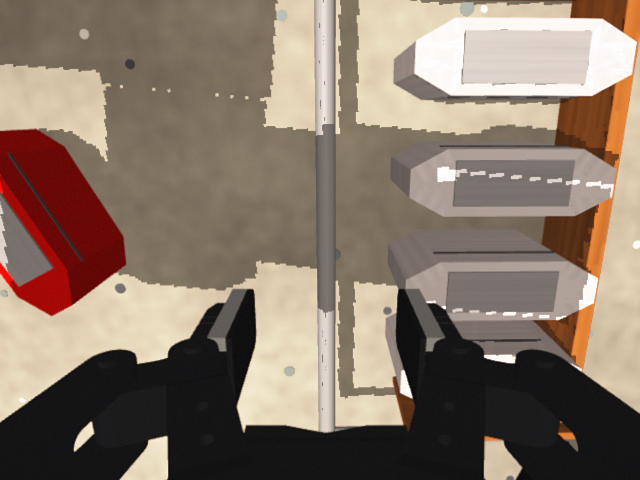

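Bar is at column 325, under the grip. The prediction holds, so I descend and pinch.

Request:
jog_arm --hand '[0.036,0.036,0.036,0.036,0.036]' --pt "0 0 -0.03" --pt "0 0 -0.03" --pt "0 0 -0.03" --pt "0 0 -0.016" --pt "0 0 0" --yaw '[0,0,0,0,0]'

```text
time_s: 3.38
position: [0.5269, 0.0225, 0.0472]
tool_rot: [[0.088, 0.996, -0.001], [0.996, -0.088, 0.0], [0.0, -0.001, -1.0]]
ft_force: [0.2, -0.3, 0.2]
grip_width: 0.0361
gripper_force: 0.0
```

Request:
jog_arm --hand '[0.0,0.0,0.0,0.0,0.0]' --pt "0 0 0" --pt "0 0 0" --pt "0 0 0" --pt "0 0 0" --pt "0 0 0" --yaw '[0,0,0,0,0]' --grip_force 60

```text
time_s: 4.0
position: [0.527, 0.0225, 0.0474]
tool_rot: [[0.088, 0.996, 0.0], [0.996, -0.088, -0.0], [-0.0, 0.0, -1.0]]
ft_force: [0.1, -0.5, -0.3]
grip_width: 0.0001
gripper_force: 0.0
```

Run:
```python
import numpy as np
t=np.linspace(0,2.12,26);ex=np.array([.9962,-.0872])
P=np.c_[-105*np.cos(t)[:,None]*ex,50+105*np.sin(t)]/1000
for i,d in enumerate(np.diff(P.round(4),axis=0)): print(round(t[i+1],2),d.round(4).tolist())
```

```text
0.08 [0.0004, -0.0001, 0.0089]
0.17 [0.0011, -0.0001, 0.0088]
0.25 [0.0019, -0.0001, 0.0087]
0.34 [0.0026, -0.0003, 0.0085]
0.42 [0.0033, -0.0003, 0.0083]
0.51 [0.0039, -0.0003, 0.0079]
0.59 [0.0047, -0.0004, 0.0076]
0.68 [0.0053, -0.0005, 0.0072]
0.76 [0.0058, -0.0005, 0.0067]
0.85 [0.0064, -0.0005, 0.0061]
0.93 [0.0069, -0.0006, 0.0056]
1.02 [0.0073, -0.0007, 0.005]
1.1 [0.0078, -0.0007, 0.0044]
1.19 [0.0081, -0.0007, 0.0037]
1.27 [0.0083, -0.0007, 0.0029]
1.36 [0.0086, -0.0008, 0.0023]
1.44 [0.0087, -0.0007, 0.0015]
1.53 [0.0089, -0.0008, 0.0008]
1.61 [0.0088, -0.0008, 0.0]
1.7 [0.0089, -0.0007, -0.0007]
1.78 [0.0087, -0.0008, -0.0015]
1.87 [0.0086, -0.0008, -0.0022]
1.95 [0.0084, -0.0007, -0.003]
2.04 [0.008, -0.0007, -0.0036]
2.12 [0.0078, -0.0007, -0.0043]
```

The grip closed on nothing, so I look.

Run:
```python
from h import *
im=env.get_image("wrist");a=env.get_image("scene")[200:420,200:420]
save("w2",np.hstack([cv2.resize(im,(400,300)),cv2.resize(a,(300,300))]))
```

```text
(no output)
```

View pics/w2.png

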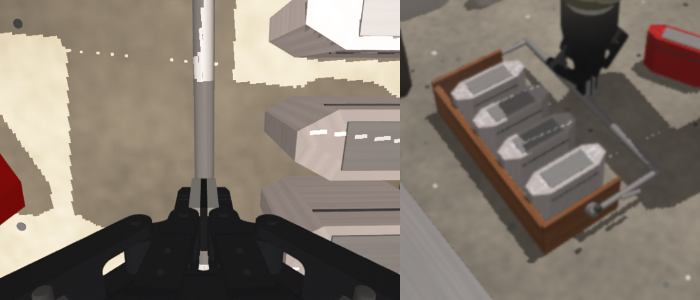

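Run:
```python
from h import *
print({k:env.observe()[k] for k in("grip_width","gripper_force","position")})
im=env.get_image("wrist")[240:480,180:460];a=env.get_image("scene")[190:290,300:400]
save("w3",np.hstack([cv2.resize(im,(467,400)),cv2.resize(a,(333,400))]))
```

```text
{'grip_width': 0.00017988677412153397, 'gripper_force': 0.0, 'position': array([0.52700283, 0.02245771, 0.04732669])}
```

View pics/w3.png

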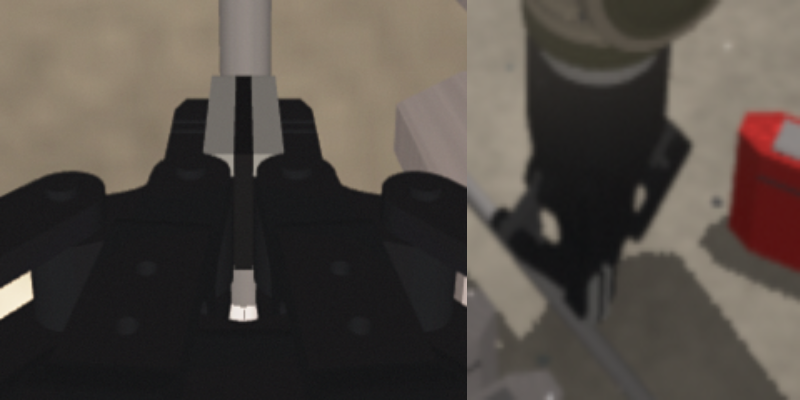

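Run:
```python
from h import *
cm=cam("scene")
im=env.get_image("scene")
# crop coords mapping as in w3
g=lambda P:((proj(cm,P)-[300,190])*[3.33,4]+[467,0]).round()
print("tip",g([[.527,.0225,.030],[.527,.0225,.047],[.527,.0225,.06]]))
e=np.array([.0872,.9962,0]);b=np.array([.5274,.0226,0])
for z in (.02,.035,.05,.065): print(z,g([b+[0,0,z]-.02*e,b+[0,0,z]+.02*e]))
```

```text
tip [[587. 359.]
 [587. 337.]
 [588. 319.]]
0.02 [[566. 348.]
 [605. 397.]]
0.035 [[567. 329.]
 [606. 378.]]
0.05 [[567. 309.]
 [607. 358.]]
0.065 [[568. 289.]
 [608. 338.]]
```

Request:
jog_arm --hand '[0,0,0,0,0]' --pt "0 0 0.006" --pt "0 0 0.006" --pt "0 0 0.006" --pt "0 0 0" --pt "0 0 0" --yaw '[0,0,0,0,0]'

```text
time_s: 4.88
position: [0.5269, 0.0225, 0.0653]
tool_rot: [[0.088, 0.996, -0.0], [0.996, -0.088, 0.0], [0.0, -0.0, -1.0]]
ft_force: [0.5, 0.8, -1.3]
grip_width: 0.0
gripper_force: 0.0
```

Run:
```python
from h import *
im=env.get_image("wrist")[100:480,120:520];a=env.get_image("scene")[190:330,260:400]
save("w4",np.hstack([cv2.resize(im,(400,400)),cv2.resize(a,(400,400))]))
```

```text
(no output)
```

View pics/w4.png

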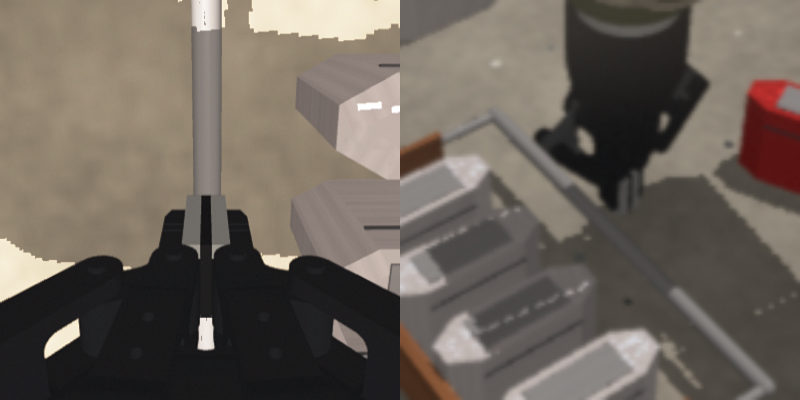

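Run:
```python
from h import *
cm=cam("scene")
e=np.array([.0872,.9962,0]);x=np.array([.9962,-.0872,0]);o=np.array([.632,.0134,.05])
for t in (0,.1,.2,.3):
    m=o-.105*np.cos(t)*x+[0,0,.105*np.sin(t)]
    print(t,((proj(cm,[m-.156*e,m,m+.156*e])-[260,190])*2.857+[400,0]).round().tolist())
```

```text
0 [[496.0, 115.0], [617.0, 238.0], [765.0, 388.0]]
0.1 [[495.0, 105.0], [617.0, 228.0], [767.0, 379.0]]
0.2 [[493.0, 96.0], [616.0, 219.0], [766.0, 370.0]]
0.3 [[489.0, 87.0], [613.0, 211.0], [765.0, 363.0]]
```

Run:
```python
from h import *
c=env.calibration("wrist");H=np.linalg.inv(c["hand_eye"])
for x in (0,.011):
  for z in (-.03,-.015,0,.017):
    q=H@[x,0,z,1];print(x,z,(q[:2]/q[2]*430.8+[325.5,234.2]).round())
```

```text
0 -0.03 [325. 326.]
0 -0.015 [325. 307.]
0 0 [325. 291.]
0 0.017 [325. 276.]
0.011 -0.03 [325. 296.]
0.011 -0.015 [325. 279.]
0.011 0 [325. 265.]
0.011 0.017 [325. 252.]
```

Both views show the bar at angle 0. The shut fingertips appear about 20 mm above the reported TCP height, not 17 mm below it. I'll go lower in a measured step and try again.

Request:
jog_arm --hand '[0.04,0.04,0.04,0.04,0.04]' --pt "0 0 0" --pt "0 0 0" --pt "0 0 -0.02" --pt "0 0 -0.015" --pt "0 0 -0.01" --yaw '[0,0,0,0,0]'

```text
time_s: 5.6
position: [0.5268, 0.0225, 0.0195]
tool_rot: [[0.088, 0.996, -0.001], [0.996, -0.088, 0.0], [0.0, -0.001, -1.0]]
ft_force: [0.6, -0.4, -0.6]
grip_width: 0.0405
gripper_force: 0.0
```

Request:
jog_arm --hand '[0.0,0.0,0.0,0.0,0.0]' --pt "0 0 0" --pt "0 0 0" --pt "0 0 0" --pt "0 0 0" --pt "0 0 0" --yaw '[0,0,0,0,0]'

```text
time_s: 6.22
position: [0.5275, 0.0224, 0.0207]
tool_rot: [[0.088, 0.996, 0.001], [0.996, -0.088, -0.0], [-0.0, 0.001, -1.0]]
ft_force: [1.9, -0.3, 0.0]
grip_width: 0.0093
gripper_force: 58.7
```

Caught by the very tips (9.3 mm), so the pads really sit about 4 cm above the reported TCP. I'll open, lower 15 mm and regrip.

Request:
jog_arm --hand '[0.04,0.04,0.04,0.04,0.04]' --pt "0 0 0" --pt "0 0 0" --pt "0 0 -0.007" --pt "0 0 -0.008" --pt "0 0 0" --yaw '[0,0,0,0,0]'

```text
time_s: 6.85
position: [0.5265, 0.0225, 0.0044]
tool_rot: [[0.088, 0.996, -0.002], [0.996, -0.088, 0.0], [0.0, -0.002, -1.0]]
ft_force: [-0.3, 0.6, -0.2]
grip_width: 0.0399
gripper_force: 0.0
```

Request:
jog_arm --hand '[0.0,0.0,0.0,0.0,0.0]' --pt "0 0 0" --pt "0 0 0" --pt "0 0 0" --pt "0 0 0" --pt "0 0 0" --yaw '[0,0,0,0,0]'

```text
time_s: 7.48
position: [0.5275, 0.0224, 0.0056]
tool_rot: [[0.088, 0.996, 0.001], [0.996, -0.088, -0.0], [-0.0, 0.001, -1.0]]
ft_force: [3.7, -0.1, 1.1]
grip_width: 0.0099
gripper_force: 58.4
```

Request:
jog_arm --hand '[0,0,0,0,0]' --pt "0.0004 0 0.0089" --pt "0.0011 -0.0001 0.0088" --pt "0.0019 -0.0001 0.0087" --pt "0.0026 -0.0003 0.0085" --pt "0.0033 -0.0003 0.0083" --yaw '[0,0,0,0,0]'

```text
time_s: 8.1
position: [0.5354, 0.0218, 0.0483]
tool_rot: [[0.088, 0.996, -0.003], [0.996, -0.088, 0.0], [0.0, -0.003, -1.0]]
ft_force: [-0.5, 0.2, -7.0]
grip_width: 0.0101
gripper_force: 58.3
```

Request:
jog_arm --hand '[0,0,0,0,0]' --pt "0.0039 -0.0003 0.0079" --pt "0.0047 -0.0004 0.0076" --pt "0.0053 -0.0005 0.0072" --pt "0.0058 -0.0005 0.0067" --pt "0.0064 -0.0005 0.0061" --yaw '[0,0,0,0,0]'

```text
time_s: 8.72
position: [0.5583, 0.0199, 0.0843]
tool_rot: [[0.087, 0.996, -0.01], [0.996, -0.087, 0.0], [-0.0, -0.01, -1.0]]
ft_force: [-18.6, -0.5, 5.4]
grip_width: 0.0101
gripper_force: 58.4
```

Request:
jog_arm --hand '[0,0,0,0,0]' --pt "0.005 -0.0005 0.0065" --pt "0.006 -0.0006 0.006" --pt "0.0069 -0.0007 0.0054" --pt "0.0078 -0.0007 0.0044" --pt "0.0081 -0.0007 0.0037" --yaw '[0,0,0,0,0]'

```text
time_s: 9.35
position: [0.5952, 0.0168, 0.1105]
tool_rot: [[0.088, 0.996, -0.003], [0.996, -0.088, 0.001], [0.0, -0.003, -1.0]]
ft_force: [-5.6, 1.0, -3.2]
grip_width: 0.0101
gripper_force: 58.3
```

Run:
```python
from h import *
im=env.get_image("wrist");a=env.get_image("scene")[130:400,200:480]
save("w5",np.hstack([cv2.resize(im,(400,300)),cv2.resize(a,(311,300))]))
```

```text
(no output)
```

View pics/w5.png

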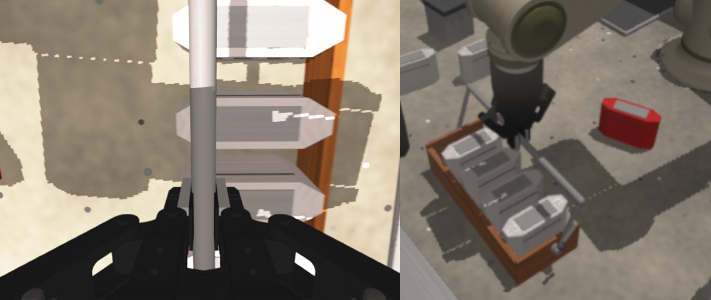

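The bar is held and raised (right panel), and the force is small. I carry on over the top.

Request:
jog_arm --hand '[0,0,0,0,0]' --pt "0.0083 -0.0007 0.0029" --pt "0.0086 -0.0008 0.0023" --pt "0.0087 -0.0007 0.0015" --pt "0.0089 -0.0008 0.0008" --pt "0.0088 -0.0008 0" --yaw '[0,0,0,0,0]'

```text
time_s: 10.07
position: [0.6397, 0.013, 0.1192]
tool_rot: [[0.088, 0.996, 0.001], [0.996, -0.088, 0.001], [0.001, 0.001, -1.0]]
ft_force: [-5.9, 2.5, 3.3]
grip_width: 0.0095
gripper_force: 58.7
```

Request:
jog_arm --hand '[0,0,0,0,0]' --pt "0.0089 -0.0007 -0.0007" --pt "0.0087 -0.0008 -0.0015" --pt "0.0086 -0.0008 -0.0022" --pt "0.0084 -0.0007 -0.003" --pt "0.008 -0.0007 -0.0036" --yaw '[0,0,0,0,0]'

```text
time_s: 10.7
position: [0.6829, 0.0091, 0.1066]
tool_rot: [[0.088, 0.996, 0.001], [0.996, -0.088, 0.001], [0.001, 0.001, -1.0]]
ft_force: [-1.9, 5.1, 1.9]
grip_width: 0.0099
gripper_force: 60.6
```

Request:
jog_arm --hand '[0,0,0,0,0]' --pt "0.006 -0.0005 -0.003" --pt "0.002 0 -0.001" --pt "0 0 0" --pt "0 0 0" --pt "0 0 0" --yaw '[0,0,0,0,0]'

```text
time_s: 11.32
position: [0.6849, 0.009, 0.1052]
tool_rot: [[0.087, 0.996, -0.012], [0.996, -0.087, 0.0], [-0.001, -0.012, -1.0]]
ft_force: [-36.3, 4.7, 30.7]
grip_width: 0.0098
gripper_force: 63.9
```

Bar is against the stop. Release, lift, and go to the nearest loose tin, with the gripper turned across it.

Request:
jog_arm --hand '[0.05,0.05,0.05,0.05,0.05]' --pt "-0.002 0 0" --pt "0 0 0" --pt "0 0 0.02" --pt "0 0 0.04" --pt "0 0 0.04" --yaw '[0,0,0,0,0]'

```text
time_s: 11.95
position: [0.6886, 0.0077, 0.203]
tool_rot: [[0.088, 0.996, -0.0], [0.996, -0.088, -0.0], [-0.0, -0.0, -1.0]]
ft_force: [0.2, -0.3, 0.5]
grip_width: 0.05
gripper_force: 0.0
```

Request:
jog_arm --hand '[0.07,0.07,0.07,0.07,0.07]' --pt "-0.0187 -0.0215 0" --pt "-0.0187 -0.0215 0" --pt "-0.0187 -0.0215 0" --pt "-0.0187 -0.0215 0" --pt "-0.0187 -0.0215 0" --yaw '[0.1065,0.1065,0.1065,0.1065,0.1065]'

```text
time_s: 12.58
position: [0.5945, -0.1006, 0.2021]
tool_rot: [[-0.433, 0.902, 0.0], [0.902, 0.433, -0.001], [-0.001, 0.0, -1.0]]
ft_force: [0.3, -0.8, 0.4]
grip_width: 0.0701
gripper_force: 0.0
```

Request:
jog_arm --hand '[0.07,0.07,0.07,0.07,0.07]' --pt "-0.0187 -0.0215 0" --pt "-0.0187 -0.0215 0" --pt "-0.0187 -0.0215 0" --pt "-0.0187 -0.0215 0" --pt "-0.0187 -0.0215 0" --yaw '[0.1065,0.1065,0.1065,0.1065,0.1065]'

```text
time_s: 13.2
position: [0.5009, -0.2082, 0.2022]
tool_rot: [[-0.831, 0.557, 0.0], [0.557, 0.831, -0.001], [-0.001, -0.001, -1.0]]
ft_force: [-0.1, -0.3, 0.3]
grip_width: 0.0699
gripper_force: 0.0
```

Request:
jog_arm --hand '[0.07,0.07,0.07,0.07,0.07]' --pt "-0.0187 -0.0215 0" --pt "-0.0187 -0.0215 0" --pt "-0.0187 -0.0215 0" --pt "-0.0187 -0.0215 0" --pt "-0.0187 -0.0215 0" --yaw '[0.1065,0.1065,0.1065,0.1065,0.1065]'

```text
time_s: 13.82
position: [0.4072, -0.3158, 0.2023]
tool_rot: [[-0.998, 0.058, 0.0], [0.058, 0.998, -0.001], [-0.0, -0.001, -1.0]]
ft_force: [1.0, 0.5, -0.3]
grip_width: 0.0698
gripper_force: 0.0
```

Run:
```python
from h import *
s=env.observe();print(s["position"],np.degrees(np.arctan2(s["tool_rot"][1,1],s["tool_rot"][0,1])),s["ft_force"])
im=env.get_image("wrist");cm=cam("wrist");a=env.get_image("scene")[180:380,200:400]
for z in (.075,):
  for t in tins(cm,im,z,thr=120,amin=3000,amax=90000): print(t)
for t in tins(cam("top"),env.get_image("top"),thr=140): print("top",t)
save("w6",np.hstack([cv2.resize(im,(400,300)),cv2.resize(a,(300,300))]))
```

```text
[ 0.40715325 -0.31580685  0.20227004] 86.66019818609324 [ 0.98580541  0.49584514 -0.32914006]
(array([ 0.4269, -0.3174]), array([0.121, 0.039]), -2.7, array([326, 244]))
top (array([0.4526, 0.3792]), array([0.116, 0.039]), -20.8, array([130, 257]))
top (array([ 0.6047, -0.3831]), array([0.071, 0.038]), -11.3, array([432, 205]))
top (array([ 0.624 , -0.0825]), array([0.115, 0.039]), -4.7, array([315, 195]))
top (array([ 0.6297, -0.0203]), array([0.115, 0.038]), -4.9, array([291, 192]))
top (array([0.6345, 0.0452]), array([0.115, 0.038]), -5.1, array([265, 190]))
top (array([0.6394, 0.1118]), array([0.114, 0.038]), -4.9, array([240, 188]))
top (array([ 0.6638, -0.56  ]), array([0.13 , 0.107]), -24.2, array([500, 184]))
```

View pics/w6.png

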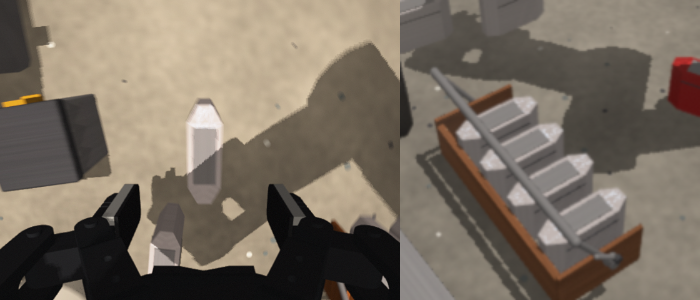

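The scene crop shows the keeper leaning back and all four row tins upright. The wrist view shows T1 centred at full-frame (326,244), between the fingers. Descend and grip near its rear.

Request:
jog_arm --hand '[0.07,0.07,0.07,0.07,0.07]' --pt "-0.004 0 -0.05" --pt "0 0 -0.05" --pt "0 0 -0.05" --pt "0 0 -0.044" --pt "0 0 0" --yaw '[0,0,0,0,0]'

```text
time_s: 14.6
position: [0.4032, -0.3127, 0.0064]
tool_rot: [[-0.998, 0.062, -0.004], [0.062, 0.998, 0.004], [0.004, 0.004, -1.0]]
ft_force: [-0.2, -1.1, 0.2]
grip_width: 0.0699
gripper_force: 0.0
```

Request:
jog_arm --hand '[0.0,0.0,0.0,0.0,0.0]' --pt "0 0 0" --pt "0 0 0" --pt "0 0 0" --pt "0 0 0" --pt "0 0 0" --yaw '[0,0,0,0,0]' --grip_force 80

```text
time_s: 15.22
position: [0.4045, -0.3151, 0.0105]
tool_rot: [[-0.998, 0.061, 0.003], [0.061, 0.998, -0.003], [-0.003, -0.003, -1.0]]
ft_force: [0.0, -0.1, 6.5]
grip_width: 0.0369
gripper_force: 80.7
```

Request:
jog_arm --hand '[0,0,0,0,0]' --pt "0 0 0.02" --pt "0 0 0.03" --pt "0 0 0.03" --pt "0 0 0.02" --pt "0 0 0" --yaw '[0,0,0,0,0]'

```text
time_s: 15.85
position: [0.4041, -0.3148, 0.1104]
tool_rot: [[-0.998, 0.061, 0.003], [0.061, 0.998, -0.003], [-0.003, -0.003, -1.0]]
ft_force: [0.5, 0.5, -2.3]
grip_width: 0.0372
gripper_force: 80.3
```

Run:
```python
from h import *
s=env.observe();print(s["position"],s["grip_width"])
im=env.get_image("wrist");cm=cam("wrist")
for z in (.175,.19): 
  for t in tins(cm,im,z,thr=120,amin=3000,amax=90000): print(z,t)
```

```text
[ 0.40409086 -0.31477252  0.11043665] 0.037224753167754934
0.175 (array([ 0.3922, -0.3129]), array([0.044, 0.037]), -3.2, array([324, 344]))
0.19 (array([ 0.3833, -0.3123]), array([0.037, 0.031]), -3.2, array([324, 344]))
```

Tin lifted. Plan: T1 goes into the middle gap, the others into the two end slots, so the pushes don't interact.

Request:
jog_arm --hand '[0,0,0,0,0]' --pt "0.0066 0.0341 0" --pt "0.0066 0.0341 0" --pt "0.0066 0.0341 0" --pt "0.0066 0.0341 0" --pt "0.0066 0.0341 0" --yaw '[-0.0026,-0.0026,-0.0026,-0.0026,-0.0026]'

```text
time_s: 16.52
position: [0.4362, -0.1423, 0.1077]
tool_rot: [[-0.997, 0.075, -0.001], [0.075, 0.997, 0.001], [0.002, 0.001, -1.0]]
ft_force: [0.4, -1.6, -2.6]
grip_width: 0.0371
gripper_force: 80.5
```

Request:
jog_arm --hand '[0,0,0,0,0]' --pt "0.0066 0.0341 0" --pt "0.0066 0.0341 0" --pt "0.0066 0.0341 0" --pt "0.0066 0.0341 0" --pt "0.0066 0.0341 0" --yaw '[-0.0026,-0.0026,-0.0026,-0.0026,-0.0026]'

```text
time_s: 17.15
position: [0.4692, 0.028, 0.1077]
tool_rot: [[-0.996, 0.087, -0.002], [0.087, 0.996, 0.0], [0.002, 0.0, -1.0]]
ft_force: [0.8, -0.4, -2.0]
grip_width: 0.0372
gripper_force: 80.6
```

Request:
jog_arm --hand '[0,0,0,0,0]' --pt "0 0 -0.03" --pt "0 0 -0.03" --pt "0 0 -0.03" --pt "0 0 -0.006" --pt "0 0 0" --yaw '[0,0,0,0,0]'

```text
time_s: 17.77
position: [0.4696, 0.0267, 0.0127]
tool_rot: [[-0.996, 0.087, -0.0], [0.087, 0.996, 0.0], [0.0, 0.0, -1.0]]
ft_force: [-0.0, 0.0, -2.0]
grip_width: 0.0376
gripper_force: 80.7
```

```bash
cat >> h.py <<'E'
EX=np.array([.9962,-.0872]);EY=np.array([.0872,.9962]);O=np.array([.632,.0134])
def torack(p): d=np.asarray(p)[...,:2]-O; return np.array([d@EX,d@EY]).round(4)
def see(thr=140):
    s=env.observe(); R=s["tool_rot"]
    print("t",s["time_s"],"tcp",s["position"].round(4),"rack",torack(s["position"]),"yaw",round(float(np.degrees(np.arctan2(R[1,1],R[0,1])))-90,1),"w",round(s["grip_width"],4),"f",s["ft_force"].round(1))
    for c,wh,a,px in tins(cam("top"),env.get_image("top"),thr=thr): print(c,torack(c),wh,a,px)
E
python3 - <<'E'
from h import *
see()
im=env.get_image("wrist");a=env.get_image("scene")[180:380,200:400]
save("w7",np.hstack([cv2.resize(im,(460,345)),cv2.resize(a,(340,345))]))
E
```

```text
t 17.775 tcp [0.4696 0.0267 0.0127] rack [-0.1629 -0.0009] yaw -5.0 w 0.0376 f [-0.  0. -2.]
[0.4536 0.3788] [-0.2096  0.3485] [0.114 0.039] -20.8 [130 254]
[ 0.582  -0.3786] [-0.0156 -0.3949] [0.116 0.038] -11.0 [431 213]
[ 0.624 -0.083] [ 0.0004 -0.0967] [0.115 0.039] -5.1 [315 195]
[ 0.6315 -0.0206] [ 0.0025 -0.0339] [0.111 0.038] -5.4 [291 192]
[0.6402 0.045 ] [0.0054 0.0322] [0.104 0.038] -4.6 [265 189]
[0.6395 0.1115] [-0.0011  0.0984] [0.114 0.038] -5.1 [240 188]
[ 0.6645 -0.5601] [ 0.0824 -0.5685] [0.128 0.101] -13.8 [501 183]
```

View pics/w7.png

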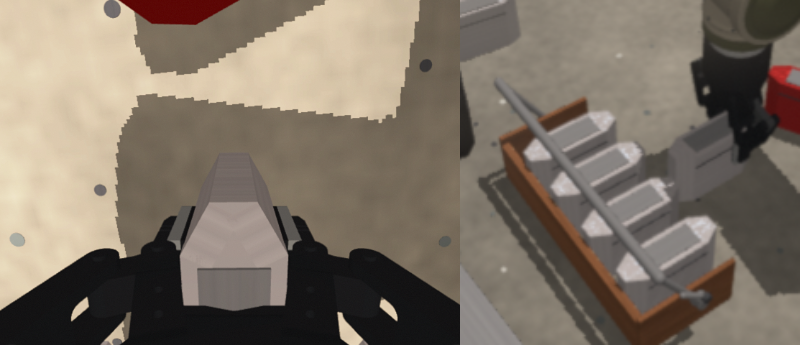

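T1 is lined up with the middle gap, within a millimetre. Push in.

Request:
jog_arm --hand '[0,0,0,0,0]' --pt "0.009 -0.0008 -0.001" --pt "0.009 -0.0008 0" --pt "0.009 -0.0008 0" --pt "0.009 -0.0008 0" --pt "0.009 -0.0008 0" --yaw '[0,0,0,0,0]'

```text
time_s: 18.55
position: [0.5152, 0.0227, 0.0115]
tool_rot: [[-0.996, 0.087, -0.0], [0.087, 0.996, 0.0], [0.0, 0.0, -1.0]]
ft_force: [0.1, -0.4, -1.7]
grip_width: 0.0371
gripper_force: 80.7
```

Request:
jog_arm --hand '[0,0,0,0,0]' --pt "0.009 -0.0008 0" --pt "0.009 -0.0008 0" --pt "0.009 -0.0008 0" --pt "0.009 -0.0008 0" --pt "0.006 -0.0005 0" --yaw '[0,0,0,0,0]'

```text
time_s: 19.18
position: [0.5571, 0.019, 0.0115]
tool_rot: [[-0.996, 0.087, 0.0], [0.087, 0.996, -0.0], [-0.0, -0.0, -1.0]]
ft_force: [-0.5, 0.0, -1.9]
grip_width: 0.037
gripper_force: 80.6
```

Run:
```python
from h import *
see()
```

```text
t 19.175 tcp [0.5571 0.019  0.0115] rack [-0.0751 -0.001 ] yaw -5.0 w 0.037 f [-0.5  0.  -1.9]
[0.4575 0.3883] [-0.2065  0.3583] [0.115 0.024] -27.0 [126 254]
[ 0.582  -0.3786] [-0.0156 -0.3949] [0.116 0.038] -11.0 [431 213]
[ 0.624 -0.083] [ 0.0004 -0.0967] [0.115 0.039] -5.1 [315 195]
[ 0.6752 -0.0255] [ 0.0464 -0.035 ] [0.034 0.024] -88.9 [293 176]
[0.645  0.1204] [0.0036 0.1077] [0.11  0.033] -18.9 [236 185]
[ 0.6645 -0.5601] [ 0.0824 -0.5685] [0.128 0.101] -13.8 [501 183]
```

Request:
jog_arm --hand '[0.05,0.05,0.05,0.05,0.05]' --pt "0 0 0" --pt "0 0 0" --pt "-0.01 0.0009 0" --pt "-0.025 0.0022 0" --pt "-0.025 0.0022 0" --yaw '[0,0,0,0,0]'

```text
time_s: 19.85
position: [0.4951, 0.0246, 0.0116]
tool_rot: [[-0.996, 0.087, -0.0], [0.087, 0.996, 0.0], [0.0, 0.0, -1.0]]
ft_force: [-0.2, -0.3, 0.4]
grip_width: 0.05
gripper_force: 0.0
```

Request:
jog_arm --hand '[0,0,0,0,0]' --pt "0 0 0" --pt "0 0 0" --pt "0 0 0" --pt "0 0 0" --pt "0 0 0" --yaw '[0,0,0,0,0]'

```text
time_s: 20.48
position: [0.4968, 0.0243, 0.0114]
tool_rot: [[-0.996, 0.087, 0.0], [0.087, 0.996, -0.0], [-0.0, -0.0, -1.0]]
ft_force: [1.1, -0.3, 0.5]
grip_width: 0.0001
gripper_force: 0.0
```

Request:
jog_arm --hand '[0,0,0,0,0]' --pt "0.015 -0.0013 0" --pt "0.012 -0.001 0" --pt "0.012 -0.001 0" --pt "0.01 -0.0009 0" --pt "0.008 -0.0007 0" --yaw '[0,0,0,0,0]'

```text
time_s: 21.1
position: [0.5541, 0.0194, 0.0114]
tool_rot: [[-0.996, 0.087, -0.0], [0.087, 0.996, 0.0], [0.0, 0.0, -1.0]]
ft_force: [-1.8, 0.1, -0.6]
grip_width: 0.0001
gripper_force: 0.0
```

Run:
```python
from h import *
see()
a=env.get_image("scene")[180:380,200:400]
save("w8",np.hstack([cv2.resize(a,(400,400)),cv2.resize(env.get_image("wrist"),(400,400))]))
```

```text
t 21.1 tcp [0.5541 0.0194 0.0114] rack [-0.0781 -0.0008] yaw -5.0 w 0.0001 f [-1.8  0.1 -0.6]
[0.4583 0.3883] [-0.2057  0.3583] [0.114 0.025] -28.4 [126 254]
[ 0.582  -0.3786] [-0.0156 -0.3949] [0.116 0.038] -11.0 [431 213]
[ 0.624  -0.0829] [ 0.0004 -0.0966] [0.115 0.038] -5.1 [315 195]
[ 0.6747 -0.0299] [ 0.0463 -0.0394] [0.036 0.026] 86.6 [294 176]
[0.6451 0.12  ] [0.0038 0.1073] [0.11  0.035] -20.3 [236 184]
[ 0.6645 -0.5601] [ 0.0824 -0.5685] [0.128 0.101] -13.8 [501 183]
```

View pics/w8.png

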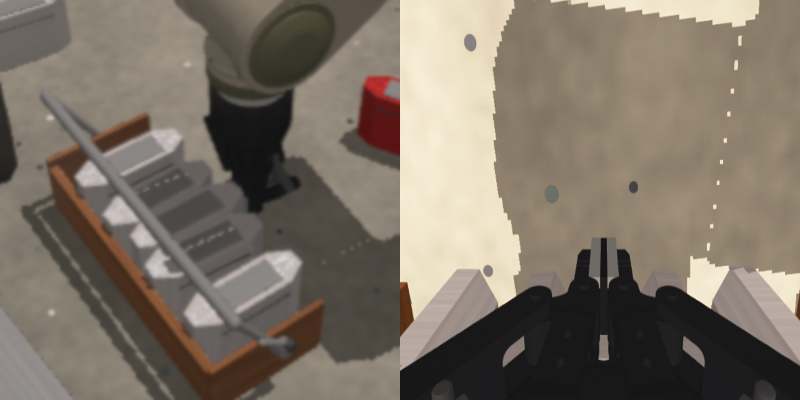

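T1 is in line; a last nudge home, then on to T2.

Request:
jog_arm --hand '[0,0,0,0,0]' --pt "0.006 -0.0005 0" --pt "0.004 -0.0003 0" --pt "0 0 0" --pt "0 0 0" --pt "-0.015 0.0013 0" --yaw '[0,0,0,0,0]'

```text
time_s: 21.88
position: [0.5497, 0.0197, 0.0116]
tool_rot: [[-0.996, 0.087, 0.002], [0.087, 0.996, -0.0], [-0.002, -0.0, -1.0]]
ft_force: [-0.2, -0.5, -0.3]
grip_width: -0.0
gripper_force: 0.0
```

Request:
jog_arm --hand '[0,0,0,0.07,0.07]' --pt "-0.035 0.0031 0" --pt "0 0 0.05" --pt "0 0 0.05" --pt "0 0 0.05" --pt "0 0 0.04" --yaw '[0,0,0,0,0]'

```text
time_s: 22.5
position: [0.5143, 0.0229, 0.2042]
tool_rot: [[-0.996, 0.087, 0.004], [0.087, 0.996, -0.001], [-0.004, -0.0, -1.0]]
ft_force: [0.3, 0.2, 0.1]
grip_width: 0.0357
gripper_force: 0.0
```

Request:
jog_arm --hand '[0.07,0.07,0.07,0.07,0.07]' --pt "0.0042 -0.0396 0" --pt "0.0042 -0.0396 0" --pt "0.0042 -0.0396 0" --pt "0.0042 -0.0396 0" --pt "0.0042 -0.0396 0" --yaw '[-0.0105,-0.0105,-0.0105,-0.0105,-0.0105]'

```text
time_s: 23.12
position: [0.5352, -0.1765, 0.202]
tool_rot: [[-0.99, 0.14, 0.002], [0.14, 0.99, -0.001], [-0.002, -0.001, -1.0]]
ft_force: [-0.1, 0.7, -0.7]
grip_width: 0.0697
gripper_force: 0.0
```

Request:
jog_arm --hand '[0.07,0.07,0.07,0.07,0.07]' --pt "0.0042 -0.0396 0" --pt "0.0042 -0.0396 0" --pt "0.0042 -0.0396 0" --pt "0.0042 -0.0396 0" --pt "0.0042 -0.0396 0" --yaw '[-0.0105,-0.0105,-0.0105,-0.0105,-0.0105]'

```text
time_s: 23.75
position: [0.556, -0.3746, 0.2019]
tool_rot: [[-0.981, 0.191, 0.001], [0.191, 0.981, -0.001], [-0.002, -0.001, -1.0]]
ft_force: [0.7, 0.1, 0.8]
grip_width: 0.07
gripper_force: 0.0
```

Run:
```python
from h import *
see(130)
im=env.get_image("wrist")
for t in tins(cam("wrist"),im,thr=120,amin=3000,amax=90000): print("wr",t)
```

```text
t 23.75 tcp [ 0.556  -0.3746  0.2019] rack [-0.0418 -0.3932] yaw -11.0 w 0.07 f [0.7 0.1 0.8]
[0.4532 0.3796] [-0.2101  0.3492] [0.118 0.04 ] -21.5 [130 257]
[ 0.6378 -0.0836] [ 0.0142 -0.0961] [0.087 0.039] -4.7 [317 188]
[0.6334 0.0139] [0.0014 0.0006] [0.122 0.115] 85.4 [279 190]
[0.6394 0.1116] [-0.0012  0.0985] [0.114 0.039] -4.9 [240 188]
[ 0.6699 -0.5801] [ 0.0895 -0.5879] [0.125 0.073] 11.9 [511 181]
wr (array([ 0.5788, -0.3743]), array([0.123, 0.038]), -9.9, array([334, 244]))
```

The middle three are touching and home. Now grip T2.

Request:
jog_arm --hand '[0.07,0.07,0.07,0.07,0.07]' --pt "0 0.001 -0.05" --pt "0 0 -0.05" --pt "0 0 -0.05" --pt "0 0 -0.041" --pt "0 0 0" --yaw '[0,0,0,0,0]'

```text
time_s: 24.48
position: [0.5547, -0.3705, 0.0081]
tool_rot: [[-0.982, 0.191, -0.004], [0.191, 0.982, 0.004], [0.004, 0.003, -1.0]]
ft_force: [0.4, -0.9, 0.6]
grip_width: 0.0699
gripper_force: 0.0
```

Request:
jog_arm --hand '[0.0,0.0,0.0,0.0,0.0]' --pt "0 0 0" --pt "0 0 0" --pt "0 0 0" --pt "0 0 0" --pt "0 0 0" --yaw '[0,0,0,0,0]'

```text
time_s: 25.1
position: [0.5566, -0.3728, 0.0132]
tool_rot: [[-0.982, 0.191, 0.004], [0.191, 0.982, -0.003], [-0.004, -0.002, -1.0]]
ft_force: [-0.4, -0.1, 6.5]
grip_width: 0.0371
gripper_force: 80.8
```

Request:
jog_arm --hand '[0,0,0,0,0]' --pt "0 0 0.02" --pt "0 0 0.03" --pt "0 0 0.03" --pt "0 0 0.02" --pt "0 0 0" --yaw '[0,0,0,0,0]'

```text
time_s: 25.72
position: [0.5562, -0.3724, 0.1128]
tool_rot: [[-0.982, 0.191, 0.003], [0.191, 0.982, -0.003], [-0.004, -0.002, -1.0]]
ft_force: [0.1, 0.4, -2.1]
grip_width: 0.0371
gripper_force: 80.2
```

Request:
jog_arm --hand '[0,0,0,0,0]' --pt "-0.0096 0.0279 0" --pt "-0.0096 0.0279 0" --pt "-0.0096 0.0279 0" --pt "-0.0096 0.0279 0" --pt "-0.0096 0.0279 0" --yaw '[0.0105,0.0105,0.0105,0.0105,0.0105]'

```text
time_s: 26.35
position: [0.5068, -0.2312, 0.1097]
tool_rot: [[-0.99, 0.139, -0.001], [0.139, 0.99, 0.001], [0.001, 0.001, -1.0]]
ft_force: [0.8, 0.2, -1.7]
grip_width: 0.037
gripper_force: 80.4
```

Request:
jog_arm --hand '[0,0,0,0,0]' --pt "-0.0096 0.0279 0" --pt "-0.0096 0.0279 0" --pt "-0.0096 0.0279 0" --pt "-0.0096 0.0279 0" --pt "-0.0096 0.0279 0" --yaw '[0.0105,0.0105,0.0105,0.0105,0.0105]'

```text
time_s: 26.98
position: [0.4587, -0.0918, 0.1099]
tool_rot: [[-0.996, 0.087, -0.001], [0.087, 0.996, 0.001], [0.001, 0.0, -1.0]]
ft_force: [0.9, -0.3, -2.0]
grip_width: 0.037
gripper_force: 80.4
```

Request:
jog_arm --hand '[0,0,0,0,0]' --pt "0 0 -0.03" --pt "0 0 -0.03" --pt "0 0 -0.03" --pt "0 0 -0.006" --pt "0 0 0" --yaw '[0,0,0,0,0]'

```text
time_s: 27.6
position: [0.4596, -0.0929, 0.0147]
tool_rot: [[-0.996, 0.087, -0.0], [0.087, 0.996, 0.0], [0.0, 0.0, -1.0]]
ft_force: [0.8, 0.0, -1.5]
grip_width: 0.0371
gripper_force: 80.6
```

Run:
```python
from h import *
see(135)
save("w9",cv2.resize(env.get_image("top")[150:280,210:350],None,fx=4,fy=4))
```

```text
t 27.6 tcp [ 0.4596 -0.0929  0.0147] rack [-0.1625 -0.121 ] yaw -5.0 w 0.0371 f [ 0.8  0.  -1.5]
[0.4531 0.3791] [-0.2101  0.3487] [0.117 0.039] -20.8 [130 257]
[ 0.6324 -0.0832] [ 0.0088 -0.0962] [0.098 0.039] -4.7 [315 192]
[0.6335 0.0137] [0.0015 0.0004] [0.122 0.115] 85.4 [277 192]
[0.6394 0.1114] [-0.0012  0.0983] [0.114 0.039] -4.6 [240 188]
[ 0.6661 -0.5527] [ 0.0833 -0.561 ] [0.125 0.12 ] -0.0 [502 184]
```

View pics/w9.png

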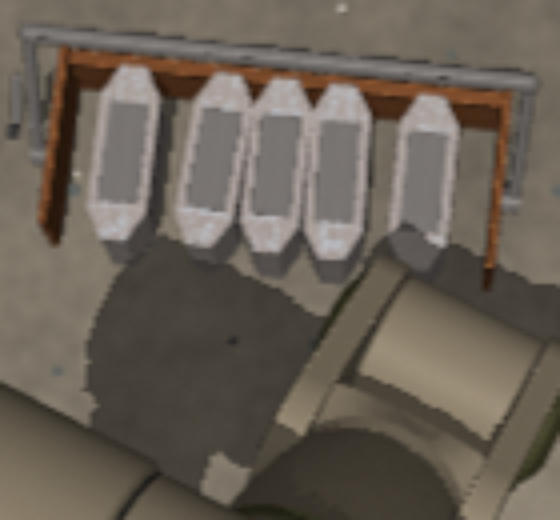

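Top view: three middle tins snug and home, row1 at (425,180), free slot by the right cheek at (480,190). Push T2 in.

Request:
jog_arm --hand '[0,0,0,0,0]' --pt "0.009 -0.0008 -0.001" --pt "0.009 -0.0008 0" --pt "0.009 -0.0008 0" --pt "0.009 -0.0008 0" --pt "0.009 -0.0008 0" --yaw '[0,0,0,0,0]'

```text
time_s: 28.32
position: [0.5051, -0.097, 0.0135]
tool_rot: [[-0.996, 0.087, -0.0], [0.087, 0.996, 0.0], [0.0, -0.0, -1.0]]
ft_force: [-0.8, -0.6, -1.6]
grip_width: 0.0374
gripper_force: 80.6
```

Request:
jog_arm --hand '[0,0,0,0,0]' --pt "0.009 -0.0008 0" --pt "0.009 -0.0008 0" --pt "0.009 -0.0008 0" --pt "0.009 -0.0008 0" --pt "0.006 -0.0005 0" --yaw '[0,0,0,0,0]'

```text
time_s: 28.95
position: [0.5471, -0.1008, 0.0135]
tool_rot: [[-0.996, 0.087, -0.0], [0.087, 0.996, -0.0], [0.0, -0.0, -1.0]]
ft_force: [-0.5, -1.1, -1.8]
grip_width: 0.0372
gripper_force: 80.5
```

Run:
```python
from h import *
see(135)
```

```text
t 28.95 tcp [ 0.5471 -0.1008  0.0135] rack [-0.0746 -0.1212] yaw -5.0 w 0.0372 f [-0.5 -1.1 -1.8]
[0.4531 0.3791] [-0.2101  0.3487] [0.117 0.039] -20.8 [130 257]
[0.6425 0.0194] [0.0099 0.0069] [0.123 0.109] -21.7 [276 189]
[0.6394 0.1115] [-0.0012  0.0984] [0.114 0.038] -4.6 [239 187]
[ 0.6635 -0.5606] [ 0.0814 -0.5691] [0.13  0.108] -24.2 [501 183]
```

Request:
jog_arm --hand '[0.05,0.05,0.05,0.05,0.05]' --pt "0 0 0" --pt "0 0 0" --pt "-0.01 0.0009 0" --pt "-0.025 0.0022 0" --pt "-0.025 0.0022 0" --yaw '[0,0,0,0,0]'

```text
time_s: 29.62
position: [0.4851, -0.095, 0.0136]
tool_rot: [[-0.996, 0.087, -0.0], [0.087, 0.996, 0.0], [0.0, 0.0, -1.0]]
ft_force: [0.7, -0.5, -0.4]
grip_width: 0.05
gripper_force: 0.0
```

Request:
jog_arm --hand '[0,0,0,0,0]' --pt "0 0 0" --pt "0 0 0" --pt "0 0 0" --pt "0 0 0" --pt "0 0 0" --yaw '[0,0,0,0,0]'

```text
time_s: 30.25
position: [0.4868, -0.0953, 0.0135]
tool_rot: [[-0.996, 0.087, 0.0], [0.087, 0.996, -0.0], [-0.0, -0.0, -1.0]]
ft_force: [0.1, -0.2, 0.4]
grip_width: 0.0001
gripper_force: 0.0
```

Request:
jog_arm --hand '[0,0,0,0,0]' --pt "0.015 -0.0013 0" --pt "0.012 -0.001 0" --pt "0.012 -0.001 0" --pt "0.01 -0.0009 0" --pt "0.008 -0.0007 0" --yaw '[0,0,0,0,0]'

```text
time_s: 30.88
position: [0.5442, -0.1003, 0.0134]
tool_rot: [[-0.996, 0.087, -0.0], [0.087, 0.996, 0.0], [0.0, 0.0, -1.0]]
ft_force: [-1.3, 0.3, -0.4]
grip_width: -0.0002
gripper_force: 0.0
```

Request:
jog_arm --hand '[0,0,0,0,0]' --pt "0.006 -0.0005 0" --pt "0.004 -0.0003 0" --pt "0 0 0" --pt "0 0 0" --pt "-0.015 0.0013 0" --yaw '[0,0,0,0,0]'

```text
time_s: 31.5
position: [0.5395, -0.1001, 0.0137]
tool_rot: [[-0.996, 0.087, 0.002], [0.087, 0.996, -0.001], [-0.002, -0.001, -1.0]]
ft_force: [-0.4, -0.8, -0.5]
grip_width: 0.0
gripper_force: 0.0
```

Request:
jog_arm --hand '[0,0,0,0.07,0.07]' --pt "-0.035 0.0031 0" --pt "0 0 0.05" --pt "0 0 0.05" --pt "0 0 0.05" --pt "0 0 0.04" --yaw '[0,0,0,0,0]'

```text
time_s: 32.12
position: [0.5042, -0.0968, 0.2062]
tool_rot: [[-0.996, 0.087, 0.004], [0.087, 0.996, -0.001], [-0.004, -0.001, -1.0]]
ft_force: [-0.5, -0.3, 0.2]
grip_width: 0.0357
gripper_force: 0.0
```

Request:
jog_arm --hand '[0.07,0.07,0.07,0.07,0.07]' --pt "-0.0076 0.0486 0" --pt "-0.0076 0.0486 0" --pt "-0.0076 0.0486 0" --pt "-0.0076 0.0486 0" --pt "-0.0076 0.0486 0" --yaw '[-0.0276,-0.0276,-0.0276,-0.0276,-0.0276]'

```text
time_s: 32.75
position: [0.4658, 0.148, 0.204]
tool_rot: [[-0.974, 0.224, 0.002], [0.224, 0.974, 0.0], [-0.002, 0.001, -1.0]]
ft_force: [0.5, 0.3, -0.6]
grip_width: 0.0698
gripper_force: 0.0
```

Request:
jog_arm --hand '[0.07,0.07,0.07,0.07,0.07]' --pt "-0.0076 0.0486 0" --pt "-0.0076 0.0486 0" --pt "-0.0076 0.0486 0" --pt "-0.0076 0.0486 0" --pt "-0.0076 0.0486 0" --yaw '[-0.0276,-0.0276,-0.0276,-0.0276,-0.0276]'

```text
time_s: 33.38
position: [0.4276, 0.3913, 0.204]
tool_rot: [[-0.934, 0.356, 0.002], [0.356, 0.934, 0.001], [-0.001, 0.002, -1.0]]
ft_force: [0.3, -0.9, 0.5]
grip_width: 0.0696
gripper_force: 0.0
```

Run:
```python
from h import *
see(135)
im=env.get_image("wrist")
for t in tins(cam("wrist"),im,thr=120,amin=3000,amax=90000): print("wr",t)
```

```text
t 33.375 tcp [0.4276 0.3913 0.204 ] rack [-0.2366  0.3587] yaw -20.9 w 0.0696 f [ 0.3 -0.9  0.5]
[ 0.6298 -0.0267] [ 0.0013 -0.0401] [0.203 0.116] 85.3 [295 193]
[0.6394 0.1113] [-0.0012  0.0982] [0.114 0.039] -4.6 [240 188]
[ 0.6661 -0.5504] [ 0.0831 -0.5587] [0.125 0.124] -0.1 [501 184]
wr (array([0.4499, 0.3768]), array([0.123, 0.038]), -20.6, array([313, 249]))
```

Five tins form a home cluster. Grip T3.

Request:
jog_arm --hand '[0.07,0.07,0.07,0.07,0.07]' --pt "0 -0.001 -0.05" --pt "0 0 -0.05" --pt "0 0 -0.05" --pt "0 0 -0.042" --pt "0 0 0" --yaw '[0,0,0,0,0]'

```text
time_s: 34.1
position: [0.4268, 0.3873, 0.0096]
tool_rot: [[-0.935, 0.356, -0.004], [0.356, 0.935, -0.002], [0.003, -0.004, -1.0]]
ft_force: [-0.2, 0.7, 0.3]
grip_width: 0.0702
gripper_force: 0.0
```

Request:
jog_arm --hand '[0.0,0.0,0.0,0.0,0.0]' --pt "0 0 0" --pt "0 0 0" --pt "0 0 0" --pt "0 0 0" --pt "0 0 0" --yaw '[0,0,0,0,0]'

```text
time_s: 34.72
position: [0.4288, 0.389, 0.0139]
tool_rot: [[-0.935, 0.355, 0.004], [0.355, 0.935, 0.002], [-0.003, 0.003, -1.0]]
ft_force: [0.8, -0.1, 6.4]
grip_width: 0.0372
gripper_force: 80.7
```

Request:
jog_arm --hand '[0,0,0,0,0]' --pt "0 0 0.02" --pt "0 0 0.03" --pt "0 0 0.03" --pt "0 0 0.02" --pt "0 0 0" --yaw '[0,0,0,0,0]'

```text
time_s: 35.35
position: [0.4283, 0.3888, 0.1136]
tool_rot: [[-0.935, 0.355, 0.004], [0.355, 0.935, 0.002], [-0.003, 0.003, -1.0]]
ft_force: [0.1, -0.1, -2.4]
grip_width: 0.0371
gripper_force: 80.1
```

Request:
jog_arm --hand '[0,0,0,0,0]' --pt "0.0053 -0.0241 0" --pt "0.0053 -0.0241 0" --pt "0.0053 -0.0241 0" --pt "0.0053 -0.0241 0" --pt "0.0053 -0.0241 0" --yaw '[0.0276,0.0276,0.0276,0.0276,0.0276]'

```text
time_s: 35.98
position: [0.4537, 0.2669, 0.1108]
tool_rot: [[-0.975, 0.222, -0.001], [0.222, 0.975, -0.0], [0.001, -0.001, -1.0]]
ft_force: [-0.2, -0.1, -2.1]
grip_width: 0.037
gripper_force: 80.5
```

Request:
jog_arm --hand '[0,0,0,0,0]' --pt "0.0053 -0.0241 0" --pt "0.0053 -0.0241 0" --pt "0.0053 -0.0241 0" --pt "0.0053 -0.0241 0" --pt "0.0053 -0.0241 0" --yaw '[0.0276,0.0276,0.0276,0.0276,0.0276]'

```text
time_s: 36.6
position: [0.4802, 0.1465, 0.1109]
tool_rot: [[-0.996, 0.086, -0.001], [0.086, 0.996, -0.0], [0.001, -0.0, -1.0]]
ft_force: [-0.8, 0.7, -2.7]
grip_width: 0.0371
gripper_force: 80.5
```

Request:
jog_arm --hand '[0,0,0,0,0]' --pt "0 0 -0.03" --pt "0 0 -0.03" --pt "0 0 -0.03" --pt "0 0 -0.006" --pt "0 0 0" --yaw '[0,0,0,0,0]'

```text
time_s: 37.22
position: [0.4807, 0.1474, 0.0158]
tool_rot: [[-0.996, 0.087, 0.0], [0.087, 0.996, -0.0], [-0.0, -0.0, -1.0]]
ft_force: [0.3, 0.2, -2.5]
grip_width: 0.0372
gripper_force: 80.5
```

Run:
```python
from h import *
see(135)
```

```text
t 37.225 tcp [0.4807 0.1474 0.0158] rack [-0.1624  0.1203] yaw -5.0 w 0.0372 f [ 0.3  0.2 -2.5]
[ 0.6298 -0.0266] [ 0.0013 -0.04  ] [0.202 0.116] 85.3 [295 193]
[0.6458 0.111 ] [0.0052 0.0984] [0.101 0.038] -4.6 [240 186]
[ 0.6661 -0.5527] [ 0.0833 -0.561 ] [0.125 0.12 ] -0.0 [502 184]
```

Rack y is 0.1203, as intended. Push in, release, retreat, close and push home.

Request:
jog_arm --hand '[0,0,0,0,0]' --pt "0.009 -0.0008 -0.001" --pt "0.009 -0.0008 0" --pt "0.009 -0.0008 0" --pt "0.009 -0.0008 0" --pt "0.009 -0.0008 0" --yaw '[0,0,0,0,0]'

```text
time_s: 37.9
position: [0.5261, 0.1433, 0.0145]
tool_rot: [[-0.996, 0.087, -0.0], [0.087, 0.996, 0.0], [0.0, 0.0, -1.0]]
ft_force: [-0.7, 1.2, -2.6]
grip_width: 0.0371
gripper_force: 80.4
```

Request:
jog_arm --hand '[0,0,0,0,0]' --pt "0.009 -0.0008 0" --pt "0.009 -0.0008 0" --pt "0.009 -0.0008 0" --pt "0.009 -0.0008 0" --pt "0.006 -0.0005 0" --yaw '[0,0,0,0,0]'

```text
time_s: 38.52
position: [0.5681, 0.1397, 0.0145]
tool_rot: [[-0.996, 0.087, -0.0], [0.087, 0.996, 0.0], [0.0, 0.0, -1.0]]
ft_force: [-1.3, 1.8, -1.4]
grip_width: 0.037
gripper_force: 80.3
```

Run:
```python
from h import *
see(135)
```

```text
t 38.525 tcp [0.5681 0.1397 0.0145] rack [-0.0747  0.1203] yaw -5.0 w 0.037 f [-1.3  1.8 -1.4]
[ 0.6296 -0.0301] [ 0.0014 -0.0435] [0.195 0.116] 85.2 [296 192]
[ 0.6661 -0.5527] [ 0.0833 -0.561 ] [0.125 0.12 ] -0.0 [502 184]
```

Request:
jog_arm --hand '[0.05,0.05,0.05,0.05,0.05]' --pt "0 0 0" --pt "0 0 0" --pt "-0.01 0.0009 0" --pt "-0.025 0.0022 0" --pt "-0.025 0.0022 0" --yaw '[0,0,0,0,0]'

```text
time_s: 39.2
position: [0.5061, 0.145, 0.0146]
tool_rot: [[-0.996, 0.087, -0.0], [0.087, 0.996, -0.0], [0.0, -0.0, -1.0]]
ft_force: [-0.3, -0.3, -0.9]
grip_width: 0.0501
gripper_force: 0.0
```

Request:
jog_arm --hand '[0,0,0,0,0]' --pt "0 0 0" --pt "0 0 0" --pt "0 0 0" --pt "0 0 0" --pt "0 0 0" --yaw '[0,0,0,0,0]'

```text
time_s: 39.83
position: [0.5078, 0.1449, 0.0144]
tool_rot: [[-0.996, 0.087, 0.0], [0.087, 0.996, 0.0], [-0.0, 0.0, -1.0]]
ft_force: [1.0, -0.2, -0.6]
grip_width: 0.0002
gripper_force: 0.0
```

Request:
jog_arm --hand '[0,0,0,0,0]' --pt "0.015 -0.0013 0" --pt "0.012 -0.001 0" --pt "0.012 -0.001 0" --pt "0.01 -0.0009 0" --pt "0.008 -0.0007 0" --yaw '[0,0,0,0,0]'

```text
time_s: 40.45
position: [0.5651, 0.14, 0.0144]
tool_rot: [[-0.996, 0.087, -0.0], [0.087, 0.996, 0.0], [0.0, 0.0, -1.0]]
ft_force: [-1.5, 0.4, 0.1]
grip_width: -0.0001
gripper_force: 0.0
```

Request:
jog_arm --hand '[0,0,0,0,0]' --pt "0.006 -0.0005 0" --pt "0.004 -0.0003 0" --pt "0 0 0" --pt "0 0 0" --pt "-0.015 0.0013 0" --yaw '[0,0,0,0,0]'

```text
time_s: 41.08
position: [0.56, 0.1405, 0.0144]
tool_rot: [[-0.996, 0.087, 0.001], [0.087, 0.996, -0.0], [-0.001, 0.0, -1.0]]
ft_force: [-0.3, -0.8, -0.5]
grip_width: -0.0002
gripper_force: 0.0
```

Request:
jog_arm --hand '[0,0,0,0.05,0.05]' --pt "-0.06 0.0052 0" --pt "0 0 0.05" --pt "0 0 0.05" --pt "0 0 0.05" --pt "0 0 0.04" --yaw '[0,0,0,0,0]'

```text
time_s: 41.7
position: [0.4998, 0.1458, 0.2069]
tool_rot: [[-0.996, 0.087, 0.002], [0.087, 0.996, 0.0], [-0.002, 0.0, -1.0]]
ft_force: [0.3, -0.0, 0.0]
grip_width: 0.0357
gripper_force: 0.0
```

Request:
jog_arm --hand '[0.05,0.05,0.05,0.05,0.05]' --pt "-0.02 0 0" --pt "-0.02 0 0" --pt "-0.02 0 0" --pt "0 0 0" --pt "0 0 0" --yaw '[0,0,0,0,0]'

```text
time_s: 42.32
position: [0.4404, 0.1457, 0.2047]
tool_rot: [[-0.996, 0.087, 0.001], [0.087, 0.996, 0.0], [-0.001, 0.0, -1.0]]
ft_force: [-0.5, -0.3, 0.3]
grip_width: 0.0498
gripper_force: 0.0
```

Run:
```python
from h import *
see(135)
t=env.get_image("top")[150:250,210:350]
save("w10",np.hstack([cv2.resize(t,(420,300)),cv2.resize(env.get_image("scene")[180:400,180:420],(327,300))]))
```

```text
t 42.325 tcp [0.4404 0.1457 0.2047] rack [-0.2024  0.1151] yaw -5.0 w 0.0498 f [-0.5 -0.3  0.3]
[ 0.6297 -0.029 ] [ 0.0014 -0.0424] [0.197 0.116] 85.2 [293 192]
[0.6569 0.116 ] [0.0159 0.1044] [0.088 0.08 ] 1.9 [238 182]
[ 0.6661 -0.5527] [ 0.0833 -0.561 ] [0.125 0.12 ] -0.0 [502 184]
```

View pics/w10.png

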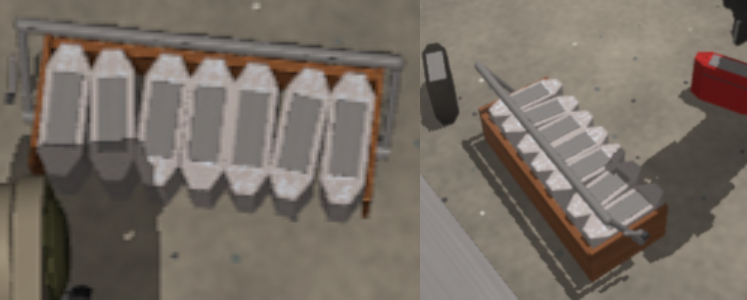

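All seven tins are in, with noses level (left panel), and the bar is still back. Go to the bar with the gripper turned across it.

Request:
jog_arm --hand '[0.05,0.05,0.05,0.05,0.05]' --pt "0.0244 -0.0137 0" --pt "0.0244 -0.0137 0" --pt "0.0244 -0.0137 0" --pt "0.0244 -0.0137 0" --pt "0.0244 -0.0137 0" --yaw '[-0.1571,-0.1571,-0.1571,-0.1571,-0.1571]'

```text
time_s: 43.1
position: [0.5627, 0.0766, 0.2042]
tool_rot: [[-0.639, 0.77, -0.0], [0.77, 0.639, 0.0], [0.0, -0.0, -1.0]]
ft_force: [0.1, -0.1, -0.2]
grip_width: 0.0498
gripper_force: 0.0
```

Request:
jog_arm --hand '[0.05,0.05,0.05,0.05,0.05]' --pt "0.0244 -0.0137 0" --pt "0.0244 -0.0137 0" --pt "0.0244 -0.0137 0" --pt "0.0244 -0.0137 0" --pt "0.0244 -0.0137 0" --yaw '[-0.1571,-0.1571,-0.1571,-0.1571,-0.1571]'

```text
time_s: 43.72
position: [0.6847, 0.0081, 0.204]
tool_rot: [[0.093, 0.996, -0.0], [0.996, -0.093, 0.0], [0.0, -0.0, -1.0]]
ft_force: [-0.6, -0.1, -0.5]
grip_width: 0.0499
gripper_force: 0.0
```

Request:
jog_arm --hand '[0.05,0.05,0.05,0.05,0.05]' --pt "0 0 -0.03" --pt "0 0 -0.01" --pt "0 0 0" --pt "0 0 0" --pt "0 0 0" --yaw '[0,0,0,0,0]'

```text
time_s: 44.35
position: [0.6838, 0.0089, 0.1656]
tool_rot: [[0.087, 0.996, 0.002], [0.996, -0.087, -0.0], [-0.0, 0.002, -1.0]]
ft_force: [-0.1, -0.1, 0.1]
grip_width: 0.0504
gripper_force: 0.0
```

Run:
```python
from h import *
s=env.observe();print(s["position"],s["tool_rot"][:2,:2].round(3))
cm=cam("wrist");im=env.get_image("wrist")
t=2.1;p=O-.105*np.cos(t)*EX
print("pred bar px",proj(cm,[[*(p+.06*EY),.05+.105*np.sin(t)]]))
r=int(proj(cm,[[*(p+.06*EY),.05+.105*np.sin(t)]])[0,1]); print(r,cv2.cvtColor(im,cv2.COLOR_RGB2HSV)[r,240:420:4].tolist())
save("w11",cv2.resize(im,(480,360)))
```

```text
[0.68384143 0.00885241 0.16563941] [[ 0.087  0.996]
 [ 0.996 -0.087]]
pred bar px [[327.56847642 135.2696926 ]]
135 [[9, 38, 136], [11, 35, 125], [12, 34, 114], [11, 33, 131], [10, 34, 114], [10, 32, 121], [9, 29, 122], [9, 27, 122], [9, 32, 104], [6, 29, 87], [4, 19, 106], [6, 22, 114], [12, 23, 110], [11, 18, 111], [13, 20, 115], [4, 17, 117], [174, 17, 73], [9, 34, 106], [9, 34, 105], [8, 30, 94], [9, 26, 100], [13, 23, 213], [11, 21, 210], [11, 23, 176], [11, 24, 148], [17, 21, 84], [11, 195, 118], [12, 200, 111], [12, 198, 117], [18, 56, 114], [18, 63, 113], [17, 63, 113], [17, 59, 112], [17, 61, 112], [16, 62, 111], [19, 66, 108], [17, 62, 107], [17, 63, 109], [18, 60, 107], [17, 60, 107], [17, 61, 108], [16, 61, 109], [18, 62, 111], [18, 59, 108], [18, 62, 111]]
```

View pics/w11.png

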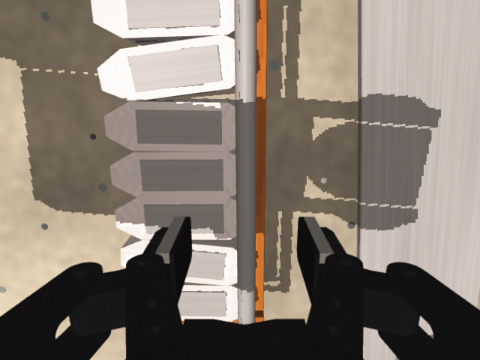

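The wrist view shows the bar at column ~327 full-frame, midway between the fingers. Descend, pinch and swing down along the reversed arc.

Request:
jog_arm --hand '[0.05,0.05,0.05,0.05,0.05]' --pt "0 0 -0.02" --pt "0 0 -0.02" --pt "0 0 -0.02" --pt "0 0 0" --pt "0 0 0" --yaw '[0,0,0,0,0]'

```text
time_s: 45.02
position: [0.6841, 0.0087, 0.1058]
tool_rot: [[0.087, 0.996, 0.002], [0.996, -0.087, -0.0], [-0.0, 0.002, -1.0]]
ft_force: [0.7, 0.8, 0.1]
grip_width: 0.0499
gripper_force: 0.0
```

Request:
jog_arm --hand '[0,0,0,0,0]' --pt "0 0 0" --pt "0 0 0" --pt "0 0 0" --pt "0 0 0" --pt "0 0 0" --yaw '[0,0,0,0,0]' --grip_force 60

```text
time_s: 45.65
position: [0.6843, 0.0087, 0.1053]
tool_rot: [[0.087, 0.996, 0.002], [0.996, -0.087, -0.0], [-0.0, 0.002, -1.0]]
ft_force: [3.9, -0.7, 6.5]
grip_width: 0.0102
gripper_force: 58.7
```

Request:
jog_arm --hand '[0,0,0,0,0]' --pt "-0.008 0.0007 0.0036" --pt "-0.0084 0.0007 0.003" --pt "-0.0086 0.0008 0.0022" --pt "-0.0087 0.0008 0.0015" --pt "-0.0089 0.0007 0.0007" --yaw '[0,0,0,0,0]'

```text
time_s: 46.28
position: [0.644, 0.012, 0.1193]
tool_rot: [[0.088, 0.996, 0.011], [0.996, -0.088, -0.002], [-0.001, 0.011, -1.0]]
ft_force: [7.1, -0.2, 17.0]
grip_width: 0.01
gripper_force: 61.7
```

Request:
jog_arm --hand '[0,0,0,0,0]' --pt "-0.0088 0.0008 0" --pt "-0.0089 0.0008 -0.0008" --pt "-0.0087 0.0007 -0.0015" --pt "-0.0086 0.0008 -0.0023" --pt "-0.0083 0.0007 -0.0029" --yaw '[0,0,0,0,0]'

```text
time_s: 46.9
position: [0.5983, 0.0158, 0.1116]
tool_rot: [[0.087, 0.996, 0.005], [0.996, -0.087, -0.002], [-0.001, 0.005, -1.0]]
ft_force: [-5.5, -1.0, 26.0]
grip_width: 0.0098
gripper_force: 66.3
```

Request:
jog_arm --hand '[0,0,0,0,0]' --pt "-0.0084 0.0007 -0.0022" --pt "-0.0081 0.0007 -0.0034" --pt "-0.0074 0.0007 -0.005" --pt "-0.0069 0.0006 -0.0056" --pt "-0.0064 0.0005 -0.0061" --yaw '[0,0,0,0,0]'

```text
time_s: 47.52
position: [0.5592, 0.0191, 0.0854]
tool_rot: [[0.087, 0.996, -0.002], [0.996, -0.087, -0.001], [-0.001, -0.002, -1.0]]
ft_force: [-4.2, -3.7, 8.9]
grip_width: 0.0101
gripper_force: 68.3
```

Request:
jog_arm --hand '[0,0,0,0,0]' --pt "-0.0058 0.0005 -0.0067" --pt "-0.0053 0.0005 -0.0072" --pt "-0.0047 0.0004 -0.0076" --pt "-0.0039 0.0003 -0.0079" --pt "-0.0033 0.0003 -0.0083" --yaw '[0,0,0,0,0]'

```text
time_s: 48.15
position: [0.5349, 0.0212, 0.0469]
tool_rot: [[0.087, 0.996, -0.006], [0.996, -0.087, -0.0], [-0.001, -0.006, -1.0]]
ft_force: [-9.3, -5.4, 6.1]
grip_width: 0.01
gripper_force: 72.1
```

Request:
jog_arm --hand '[0,0,0,0,0]' --pt "-0.0026 0.0003 -0.0085" --pt "-0.0019 0.0001 -0.0087" --pt "-0.0011 0.0001 -0.0088" --pt "-0.0004 0 -0.0085" --pt "0 0 -0.005" --yaw '[0,0,0,0,0]'

```text
time_s: 48.78
position: [0.5272, 0.0219, 0.0067]
tool_rot: [[0.087, 0.996, -0.01], [0.996, -0.087, 0.0], [-0.001, -0.01, -1.0]]
ft_force: [-13.2, -7.0, 4.4]
grip_width: 0.0102
gripper_force: 75.3
```

Request:
jog_arm --hand '[0.036,0.036,0.036,0.036,0.036]' --pt "0 0 0" --pt "0 0 0" --pt "0 0 0" --pt "0 0 0" --pt "0 0 0" --yaw '[0,0,0,0,0]'

```text
time_s: 49.4
position: [0.5264, 0.023, 0.0069]
tool_rot: [[0.087, 0.996, -0.012], [0.996, -0.087, 0.002], [0.001, -0.012, -1.0]]
ft_force: [-16.5, -0.0, 2.2]
grip_width: 0.0356
gripper_force: 0.0
```

Request:
jog_arm --hand '[0.036,0.036,0.036,0.036,0.036]' --pt "0 0 0.02" --pt "0 0 0.04" --pt "0 0 0.05" --pt "0 0 0.05" --pt "0 0 0.05" --yaw '[0,0,0,0,0]'

```text
time_s: 50.02
position: [0.5311, 0.0223, 0.2199]
tool_rot: [[0.087, 0.996, -0.001], [0.996, -0.087, 0.001], [0.001, -0.001, -1.0]]
ft_force: [0.4, -0.5, -0.2]
grip_width: 0.0362
gripper_force: 0.0
```

Request:
jog_arm --hand '[0.036,0.036,0.036,0.036,0.036]' --pt "-0.03 0.04 0" --pt "-0.03 0.04 0" --pt "-0.03 0.04 0" --pt "-0.03 0.04 0" --pt "0 0 0" --yaw '[0,0,0,0,0]'

```text
time_s: 50.65
position: [0.4094, 0.184, 0.2185]
tool_rot: [[0.083, 0.997, -0.001], [0.997, -0.083, 0.001], [0.001, -0.001, -1.0]]
ft_force: [1.2, 0.1, 0.6]
grip_width: 0.0359
gripper_force: 0.0
```

Run:
```python
from h import *
see(135)
t=env.get_image("top")[150:250,210:350]
save("w12",np.hstack([cv2.resize(t,(420,300)),cv2.resize(env.get_image("scene")[180:400,180:420],(327,300))]))
# bar edge rows in the top image at several columns, vs predicted t=0
im=env.get_image("top");cm=cam("top")
for y in(-.1,0,.1): print(y,[proj(cm,[[*(O-.105*np.cos(a)*EX+y*EY),.05+.105*np.sin(a)]])[0].round(1).tolist() for a in(0,.12)],)
```

```text
t 50.65 tcp [0.4094 0.184  0.2185] rack [-0.2366  0.1506] yaw -94.8 w 0.0359 f [1.2 0.1 0.6]
[ 0.6661 -0.5527] [ 0.0833 -0.561 ] [0.125 0.12 ] -0.0 [502 184]
-0.1 [[312.3, 237.2], [312.4, 236.0]]
0 [[273.8, 233.1], [273.6, 231.9]]
0.1 [[235.4, 229.0], [234.9, 227.8]]
```

View pics/w12.png

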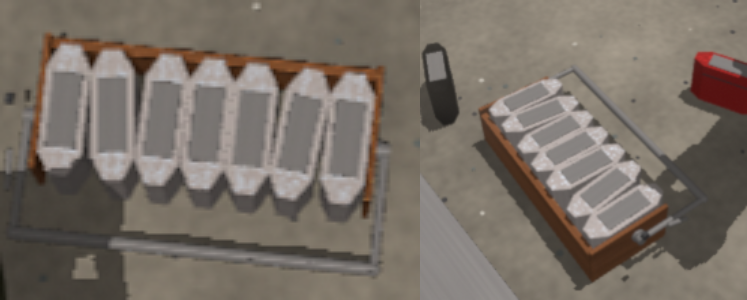

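Both views show the bar down across the front: scene corners (294,231) and (388,327) match angle 0 within 1 px. All seven tins are upright and level against the back board, and the arm is clear.

```bash
python3 -c "
from rig import env
print(env.close_job())"
```

```text
the job is handed in; nothing more can be done
None
```

I put all three loose tins in the rack upright and home, and swung the keeper bar back down. The final pictures show it down with the seven tins level, and I handed the job in at about 51 s; no verdict came back.

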